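Close the adjustable wrench on the manifold's port cap and tighten it

TASK

The large hexagonal brass cap on the black valve manifold is only finger-tight. Lay the adjustable wrench flat over it with its open jaws astride the cap, roll the wrench's worm until the jaw is snug on the flats, and only then turn the cap clockwise with the wrench until it is fully home. Leave the wrench lying on the cap, let go of it, and do not disturb the other things on the bench.

Things in the scene. Friction and masses are not known exactly. Their poses are not given: they have to be found in the camera images.
- wrench: Bright steel adjustable wrench, 203 mm long, 0.36 kg, lying flat; head 14 mm thick, handle 12. Origin: on its underside, at the centre of a 30 mm hexagon held snug in the jaws. x points out of the jaws' mouth, z up. Head: x -58 to 18, y -35 to 41 mm; throat floor at x -20. Handle 24 mm wide, straight from (-49,-1) to (-179,34) mm: along the wrench's yaw + 165 deg. Mass centre near (-63,10) mm.
- wrench_grip (a point): On the handle's middle line near the mass centre, 6 mm above the underside; at (-87.6, 9.4) mm in the wrench's frame. Good place to carry it. Axes as the wrench's.
- wrench_end (a point): On the handle's middle line near its free end, 6 mm above the underside; at (-150.4, 26.2) mm in the wrench's frame, 153 mm from its origin. Good place to turn from. Axes as the wrench's.
- wrench_worm (a point): Crest of the wrench's worm: a knurled roller 16 mm in diameter, 17 mm long, axis along the wrench's y, at (-40.5, 0.5, 17) mm of its frame, 3 mm proud of the head. Brushing it towards the jaws (wrench +x) closes the jaw, the other way opens it: 5 mm of jaw per turn (50 mm of brushing). It drags about 3 N, so press 6 to 12 N while brushing. Stays where left; axes as the wrench's.
- jaw (a joint): Travel of the sliding jaw, m: 0 wide open (38 mm gap), grows as it closes; gap = 38 mm minus this, so 0.008 is snug on the 30 mm cap. Starts at 0.001 to 0.0035. The fixed jaw is on the wrench's -y side (face at y = -15 mm), the sliding one on the +y side (face at +23 mm minus this); both reach x = +15 mm.
- cap_top (a point): Centre of the flat top of the large hexagonal brass cap on the manifold's front middle: 30 mm across flats, 34.6 across corners, 14 mm tall, standing on the manifold's flat top. z up, x to a corner, y square to a flat; turns with the cap. Jaws bear on two opposite flats: the wrench's yaw is then the cap's yaw plus a multiple of 60 deg.
- cap (a joint): How far the cap is screwed home, rad: grows as it turns clockwise seen from above; 1.0 is fully home, a hard stop. Starts at 0.1 to 0.5. Turns against about 0.3 N m.
- manifold: Black anodised block, 245 (x) by 220 (y) by 40 mm tall, fixed; origin under its centre. The large cap is at (-27.5, 0) mm on its flat top. Along the far side (x 75 to 109, |y| below 92 mm) stand five valves, 62 mm tall; at x = 56, y = -70, 0, 70 mm are three small 17 mm hexagon plugs, 8 mm tall. The rest of the top is clear.
- spanner: Fixed-size steel open-ended and ring spanner, 185 mm, 8 mm thick, lying flat; origin under its middle, along its x. Not used.
- screwdriver: Black-handled screwdriver, 190 mm, lying; origin under its middle. Not used.
- spare_cap: Loose spare hexagonal brass cap, 30 mm across flats, 26 mm tall, on the bench; origin under its middle. Not used.
- gauge: Loose round pressure gauge lying on its back, 62 mm across, 26 mm thick; origin under its middle. Not used.
- cap_corner (a point): One upper corner of the cap, 17.3 mm from its axis along the cap's x; turns with it.
Things that resemble listed ones, but are neither listed nor needed, are in the scene too. What is shaped like the wrench but blue or turquoise is not meant.

How it is judged (in metres and radians):
On the way, in this order (a step that is already met when the one before it is completed fails the run):
1. the wrench lies flat on the manifold with its jaws either side of the cap (x of cap_top in the frame of wrench between -0.008 and 0.009 m and y of cap_top in the frame of wrench between -0.004 and 0.01 m and z of cap_top in the frame of wrench between 0.009 and 0.019 m and angle between wrench's own z axis and vertical below 0.12 rad), for 0.2 s.
2. the worm has been rolled until the jaws are snug on the cap (gap within 1.5 mm of the cap's width) (all of step 1 and value of joint jaw above 0.0065 m), for 0.2 s.
3. the cap is turned home with the wrench on it (all of step 1 and value of joint cap above 0.94 rad), for 0.2 s.
At the end, for the whole second after the job is handed in: the cap is fully home (within 0.06 rad of its stop) and the wrench lies still and flat on the manifold with its jaws still astride the cap (cap centre -8 to 9 mm in x and -4 to 10 mm in y of the wrench's frame) (all of step 3 and linear speed of wrench below 0.02 m/s); the robot touches nothing.
It fails at once if the cap is turned (by more than 10 degrees) while the jaws are slack on it: 3 mm or more wider than the cap (distance of cap_corner from where it was at the start of the episode above 0.003 m and not (value of joint cap above 0.94 rad) and value of joint jaw below 0.005 m).
It fails at once if another thing on the bench is shoved more than 30 mm (distance of any of spanner, screwdriver, spare_cap, gauge from where it was at the start of the episode above 0.03 m).
It also fails if it takes over 72 s, if anything falls off the work surface, if the arm or the gripper's body presses on something with over 40 N, if the wrist force passes 120 N, or if a joint passes its speed limit or range.

ROBOT

A 6-joint arm with a two-finger parallel gripper is mounted at the origin on the work surface. World frame = base frame: x ahead of the robot, y to its left, z up, the work surface at z = 0. Lengths are in mm, angles in degrees, forces in N, time in s.
With the tool pointing down it reaches from about 250 to 725 mm from the base axis. Payload 9.7 kg.
Tool frame: the origin (TCP) lies midway between the tips of the shut fingers; the grasp point (between the pads) lies 19 mm behind it; z points along the fingers, x is the direction in which the jaws open and shut, and the axes are right-handed (so a half turn about z gives the same grasp; the last joint's range is limited). The gripper opens to 85 mm and grips with 20 to 120 N. Pads are 22 mm wide; open, the fingers measure 114 mm over their backs; the gripper's body (76 mm by 85 mm) begins 54 mm behind the grasp point. The pads swing forward as they close: fully open they stand 13 mm farther back than shut.
Start: joints at [71.849, 4.979, 10.078, 95.1, 0, 90], TCP at [171.337, 522.628, 231.284] pointing down, gripper open.
Joint ranges: [-179.16, 179.16], [-48.56, 103.87], [-65.8, 70.77], [-126.05, 130.52], [-82.76, 87.17], [-180, 180]. Speed limits (degrees/s): [127.2, 127.2, 147.25, 180, 180, 180].

INTERFACE

Orientations are given as a 3x3 rotation matrix whose columns are the frame's x, y, z axes.
In Python, from workcell import env gives the robot as it stands. The module is installed in compiled form; this text tells all that it offers.
- The arm moves only by the tool send_rows, never from a script. Its argument "targets" is a list of rows, each a list of 4 numbers: the shift along the tool's x, y, z in cm, then the turn about the tool's z in rad. A call has 1 to 12 rows; each row is the pose to reach, as a shift and turn from the pose commanded when the call began, along the tool's axes at that moment; what a row does not reach only later rows make up. A row lasts 1/10 s, in which the tool goes at most 50 mm and 8.59 degrees, less where a joint would pass 70% of its speed; a pose out of reach is approached as far as the arm can. A call with a gripper value outside its range is refused whole. "claw" is the closure, from 0 (fully open) to 1 (shut), set as the call begins (left out, the last holds). The fingers move at their own pace and stop on an object; "newtons" is the grip in N (left out, the last holds). Time passes only in rows, so rows that repeat a pose let the fingers close. It gives the time, the measured TCP pose, the force and the opening at its end, in the units of the state.
- env.state(): the state, without advancing time (a new reading comes with each control period).
- env.snapshot(name): name is "side" or "top" or "wrist"; returns a dict with "pixels" (420x560x3 uint8, blue, green, red), "z_map" (420x560 float32, mm along the optical axis (not along the pixel's ray), 0 where there is no reading), "fx", "fy", "cx", "cy" (pixels), "rvec" (rotation vector, rad) and "tvec" (3), from world to camera coordinates, as OpenCV has them. Camera axes: x right, y down, z forward; pixel columns grow to the right and rows downward; lengths in mm; the calibration is good to about 2 mm. A picture is of the moment at which its call begins.
- env.job_done(): hands the job in, once; it reports no verdict.
The state is a dict: "time": time; "joints": joint angles; "qd": joint speeds; "joint_torque": joint torques, N m; "tool_pos": TCP position; "ee_rot": TCP orientation; "ft_force": force on the tool from outside, world axes, zero at the start; "moment": the same for the moment, N m; "width": finger opening in mm.
Only numpy, scipy, OpenCV 4.12 (cv2) and the standard library are available. Lean on these libraries where they do the work, as an engineer would, in place of code of your own. Each camera call takes 0.05 s, during which the arm holds its last target.

## Working session

There is one attempt and no reset: what is moved stays moved. The work goes in short steps, Python scripts to look and compute and a tool call to move; the robot and the scene stay as the last step left them, time stands still between calls to the robot, and variables do not carry over. Pictures are saved under pics/ and viewed, and the job is handed in when it is done.

Besides the shell and the picture viewer there is one more tool, called after "Emit:" as a command line: name --pt "numbers of a row" for each row, then --argument value for the rest. send_rows: Moves the arm, as the interface text tells. Its arguments: {"type":"object","properties":{"targets":{"type":"array","items":{"type":"array","items":{"type":"number"}}},"claw":{"type":"number"},"newtons":{"type":"number"}},"required":["targets"]}

```bash
mkdir -p pics; cat > h.py <<'E'
import numpy as np, cv2
from workcell import env
def snap(n,save=None):
    s=env.snapshot(n)
    if save: cv2.imwrite(f'pics/{save}.png',s['pixels'])
    R,_=cv2.Rodrigues(np.array(s['rvec'],float)); s['R']=R; s['t']=np.array(s['tvec'],float).ravel()
    np.savez(f'{save or n}.npz',**{k:np.asarray(v) for k,v in s.items()})
    return s
def load(n): return dict(np.load(n+'.npz'))
def w(s,u,v,z=None):
    d=np.array([(u-s['cx'])/s['fx'],(v-s['cy'])/s['fy'],1.0]); R=s['R'];t=s['t']
    C=-R.T@t; r=R.T@d
    if z is None:
        return C+r*s['z_map'][int(round(v)),int(round(u))]
    return C+r*(z-C[2])/r[2]
def p(s,P):
    c=s['R']@np.array(P,float)+s['t']; return np.array([s['fx']*c[0]/c[2]+s['cx'],s['fy']*c[1]/c[2]+s['cy']])
E
python3 - <<'E'
from h import *
np.set_printoptions(precision=3,suppress=True)
for n in ['top','side','wrist']:
    s=snap(n,n+'0'); print(n,s['fx'],s['cx'],s['cy'],-s['R'].T@s['t'],s['R'][2])
st=env.state()
for k,v in st.items(): print(k,np.array(v))
E
```

```text
top 423.966048473289 277.87201752974914 205.67851181126386 [ 274.559   47.591 1331.991] [ 0.16   0.002 -0.987]
side 384.5687353666099 276.1864505122943 201.79944181420666 [ 151.278 -737.186  800.611] [ 0.307  0.685 -0.661]
wrist 310.1494369062166 279.64857039583484 214.0397110740628 [102.826 544.73  372.513] [ 0.27  -0.09  -0.959]
time 0.15
joints [71.849  5.004 10.045 95.101 -0.    90.003]
qd [ 0.053 -0.119  0.166  0.083  0.036  0.058]
joint_torque [ -0.    -52.076  46.504   0.014   0.     -0.   ]
tool_pos [171.282 522.46  230.746]
ee_rot [[ 0.312  0.95  -0.   ]
 [ 0.95  -0.312 -0.001]
 [-0.001  0.    -1.   ]]
ft_force [-0.054  0.294  0.165]
moment [-0.    -0.034  0.021]
width 85.13277938127436
```

View pics/top0.png

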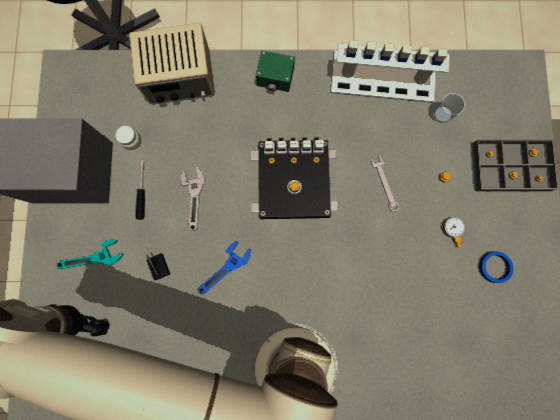

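View pics/side0.png

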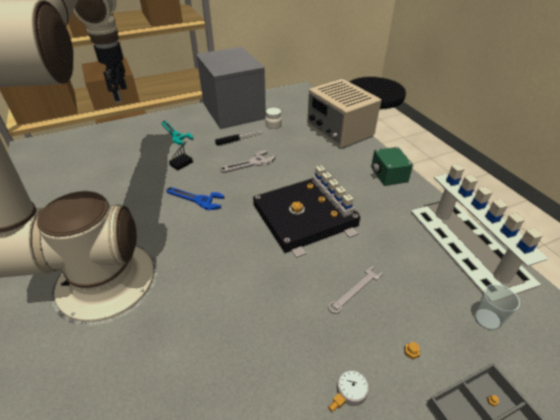

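View pics/wrist0.png

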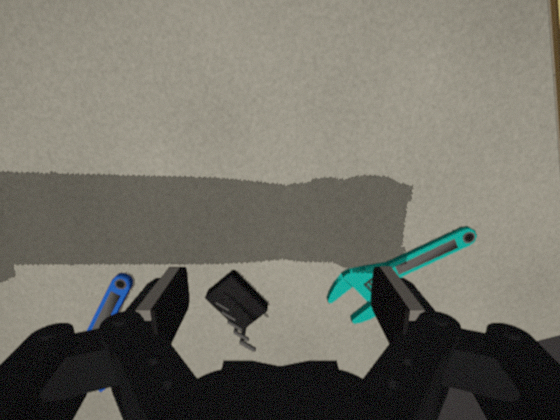

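Candidates in the top view are the bright steel adjustable wrench (193,197), a turquoise one (90,255), a blue one (226,268) and the fixed spanner (385,183). By the description it is the steel one at (193,197). The cap is at (294,187); the loose brass pieces at (445,177) and in the tray are not it. I'll check this in a close crop.

```bash
python3 - <<'E'
from h import *
s=load('top0'); im=s['pixels']
a=cv2.resize(im[160:235,160:230],None,fx=8,fy=8,interpolation=cv2.INTER_CUBIC)
cv2.imwrite('pics/c_wr.png',a)
a=cv2.resize(im[132:224,248:340],None,fx=6.4,fy=6.4,interpolation=cv2.INTER_CUBIC)
cv2.imwrite('pics/c_man.png',a)
E
```

```text
(no output)
```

View pics/c_wr.png

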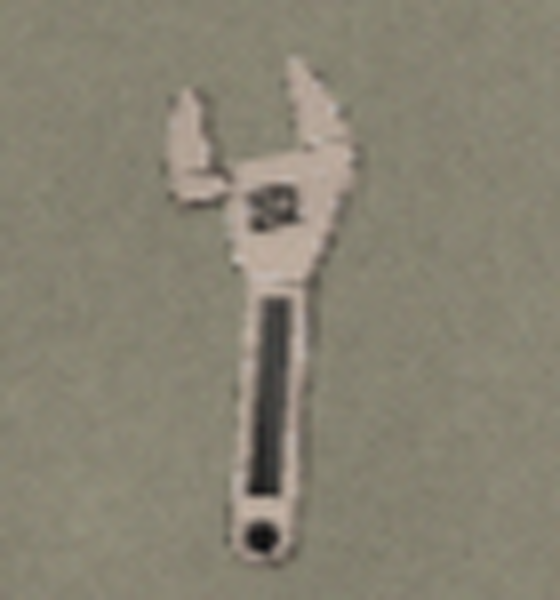

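View pics/c_man.png

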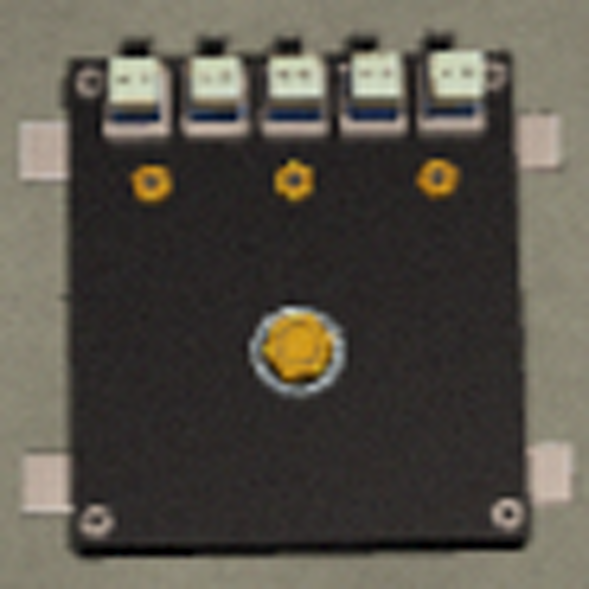

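The crop at (193,197) shows plain steel, with the jaws opening up-image (+x), the fixed jaw on the right (-y) and the handle hole at about (192.7,227). That is the listed wrench.

```bash
python3 - <<'E'
from h import *
np.set_printoptions(precision=1,suppress=True)
s=load('top0')
f=lambda x,y:(160+x/8-.5,160+y/8-.5)
for n,(x,y),z in [('hole',(262,537),12),('hTop',(280,290),12),('fixtip',(297,60),14),('sltip',(188,92),14),('worm',(273,207),16)]:
    u,v=f(x,y);print(n,u,v,w(s,u,v,z),w(s,u,v))
g=lambda x,y:(248+x/6.4-.5,132+y/6.4-.5)
for n,(x,y),z in [('cap',(298,346),54),('ring',(298,351),40),('scrTL',(90,82),40),('scrBL',(95,521),40),('scrBR',(508,513),40),('plugL',(151,182),48),('plugR',(438,178),48),('plugM',(294,180),48)]:
    u,v=g(x,y);print(n,u,v,w(s,u,v,z),w(s,u,v))
E
```

```text
hole 192.25 226.625 [422.1 317.9  12. ] [422.3 318.3  10.4]
hTop 194.5 195.75 [520.4 314.2  12. ] [519.9 313.7  14.5]
fixtip 196.625 167.0 [613.5 310.1  14. ] [613.4 310.   14.6]
sltip 183.0 171.0 [600.3 353.2  14. ] [601.3 354.1  10.1]
worm 193.625 185.375 [553.1 317.3  16. ] [553.1 317.3  16. ]
cap 294.0625 185.5625 [545.    0.3  54. ] [544.3   0.4  57.3]
ring 294.0625 186.34375 [545.5  -0.2  40. ] [541.9   0.4  56.9]
scrTL 261.5625 144.3125 [680.9 102.   40. ] [679.5 101.8  44.7]
scrBL 262.34375 212.90625 [461.8  97.8  40. ] [461.3  97.6  43.6]
scrBR 326.875 211.65625 [ 466.1 -101.    40. ] [ 466.3 -101.1   38.8]
plugL 271.09375 159.9375 [627.8  71.5  48. ] [627.   71.4  51.1]
plugR 315.9375 159.3125 [630.1 -68.6  48. ] [629.7 -68.5  49.5]
plugM 293.4375 159.625 [629.    1.7  48. ] [628.9   1.7  48.2]
```

Emit:
send_rows --pt "-1 3.5 0 -0.03" --pt "-2 7 0 -0.06" --pt "-3 11 0 -0.09" --pt "-4 14.5 0 -0.12" --pt "-5 18 0 -0.15" --pt "-6 22 0 -0.18" --pt "-7 25.5 0 -0.21" --pt "-8 29 0 -0.24" --pt "-9 32.5 0 -0.26" --pt "-9.6 35 0 -0.28" --pt "-9.8 35.7 0 -0.28" --pt "-9.8 35.7 0 -0.28" --claw 0

```text
time: 1.35
tool_pos: [480.5, 317.7, 230.7]
ee_rot: [[0.039, 0.999, -0.001], [0.999, -0.039, -0.0], [-0.001, -0.001, -1.0]]
ft_force: [-0.3, 0.2, -0.1]
width: 85.4
```

```bash
python3 - <<'E'
from h import *
np.set_printoptions(precision=3,suppress=True)
s=snap('wrist','wrist1'); st=env.state(); print(st['time'],st['tool_pos'],st['ee_rot'],st['joints'])
E
```

```text
1.4 [479.774 318.335 230.977] [[ 0.038  0.999 -0.001]
 [ 0.999 -0.038 -0.   ]
 [-0.    -0.001 -1.   ]] [33.557  8.629 14.048 95.462  0.015 35.721]
```

View pics/wrist1.png

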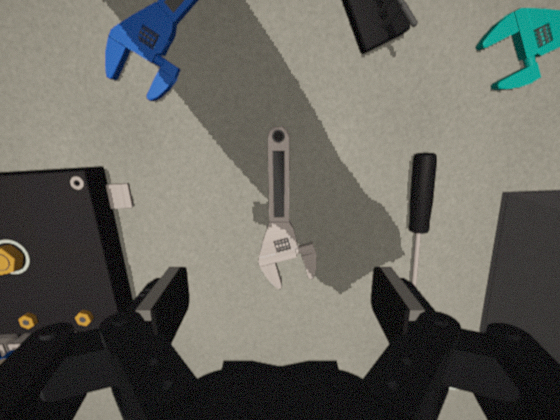

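```bash
python3 - <<'E'
from h import *
s=load('wrist1'); im=s['pixels']
cv2.imwrite('pics/c1.png',cv2.resize(im[120:300,230:340],None,fx=3.3,fy=3.3,interpolation=cv2.INTER_CUBIC))
cv2.imwrite('pics/c1b.png',cv2.resize(im[220:300,240:330],None,fx=7,fy=7,interpolation=cv2.INTER_CUBIC))
E
```

```text
(no output)
```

View pics/c1.png

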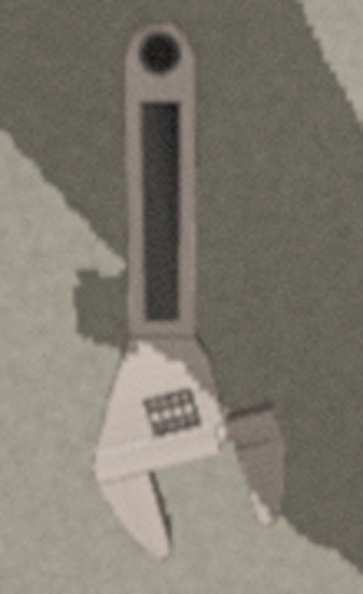

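View pics/c1b.png

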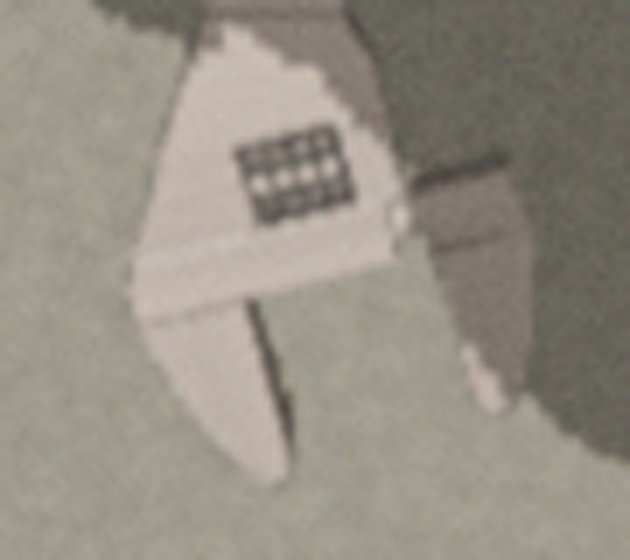

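Emit:
send_rows --pt "-3 0 0.5 0" --pt "-7 0 1 0" --pt "-11 0 1.5 0" --pt "-15 0 2 0" --pt "-19 0.5 2.5 0" --pt "-23 1 3 0" --pt "-26 1.5 3 0" --pt "-28 2 3 0" --pt "-29 2 3 0" --pt "-29 2 3 0"

```text
time: 2.4
tool_pos: [489.0, 27.9, 201.5]
ee_rot: [[0.037, 0.999, 0.0], [0.999, -0.037, 0.0], [0.0, 0.0, -1.0]]
ft_force: [-0.4, 0.5, 0.5]
width: 85.6
```

```bash
python3 - <<'E'
from h import *
np.set_printoptions(precision=3,suppress=True)
s=snap('wrist','wrist2'); st=env.state(); print(st['time'],st['tool_pos'],st['ee_rot'],st['joints'])
E
```

```text
2.45 [489.037  28.473 201.437] [[ 0.037  0.999  0.   ]
 [ 0.999 -0.037  0.   ]
 [ 0.     0.    -1.   ]] [ 3.321 -3.78  -2.072 91.699  0.019  5.427]
```

View pics/wrist2.png

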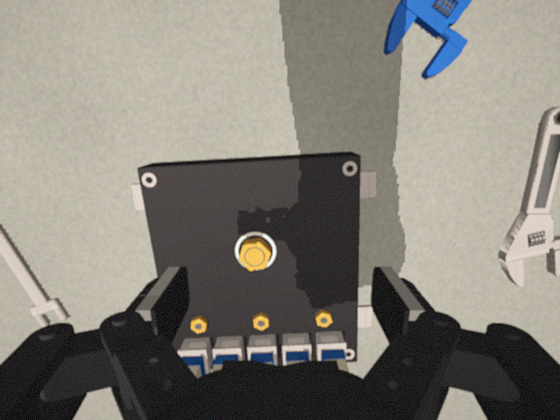

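```bash
python3 - <<'E'
from h import *
s=load('wrist2'); im=s['pixels']
cv2.imwrite('pics/c2.png',cv2.resize(im[225:285,225:285],None,fx=10,fy=10,interpolation=cv2.INTER_CUBIC))
E
```

```text
(no output)
```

View pics/c2.png

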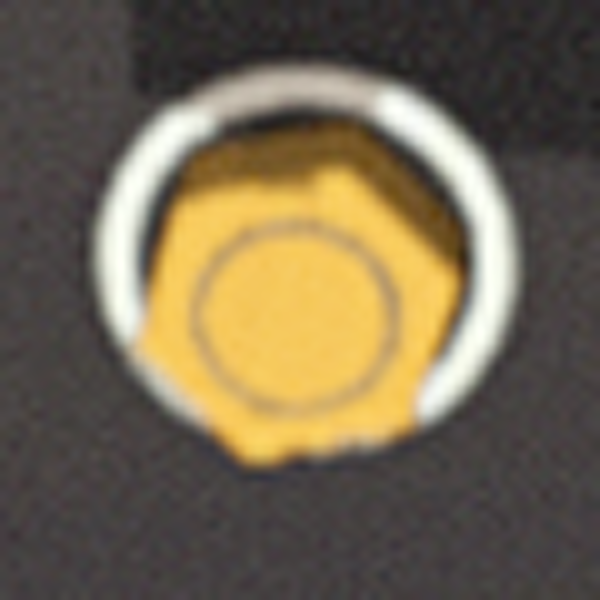

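```bash
cat > fit.py <<'E'
from h import *
from scipy.optimize import least_squares
np.set_printoptions(precision=2,suppress=True)
def hexfit(s,px,z=54,r=17.32,x0=(545,0,0.0)):
    px=np.array(px,float)
    best=None
    for y0 in np.radians([0,15,30,45]):
        def f(q):
            out=[]
            P=np.array([p(s,(q[0]+r*np.cos(q[2]+k*np.pi/3),q[1]+r*np.sin(q[2]+k*np.pi/3),z)) for k in range(6)])
            for a in px: 
                d=P-a; out+=list(d[np.argmin((d**2).sum(1))])
            return out
        o=least_squares(f,[x0[0],x0[1],y0])
        if best is None or o.cost<best.cost: best=o
    return best
def wfit(s,pts,lines,x0,zb=0):
    # pts: (wx,wy,wz,u,v); lines: points on handle axis (u,v,z)
    a=np.array([-49,-1.]);d=np.array([-130,35.]);d/=np.linalg.norm(d);n=np.array([-d[1],d[0]])
    def f(q):
        c,si=np.cos(q[2]),np.sin(q[2]);R=np.array([[c,-si],[si,c]]);o=[]
        for x,y,z,u,v in pts:
            W=R@[x,y]+q[:2]; o+=list((p(s,(*W,z+zb))-[u,v]))
        for u,v,z in lines:
            W=w(s,u,v,z+zb)[:2]; L=R.T@(W-q[:2]); o.append((L-a)@n*1.0)
        return o
    return least_squares(f,x0)
E
python3 - <<'E'
from fit import *
s=load('wrist2')
b=hexfit(s,[(225+x/10-.45,225+y/10-.45) for x,y in [(180,185),(345,165),(465,265),(415,430),(250,467),(137,340)]])
print('cap',b.x,np.degrees(b.x[2]),np.degrees(b.x[2])%60,b.fun)
u,v=225+29.7-.45,225+31.6-.45; print(w(s,u,v,54),w(s,u,v))
s=load('wrist1')
g=lambda x,y:(240+x/7-.43,220+y/7-.43)
c=lambda x,y:(230+x/3.3-.35,120+y/3.3-.35)
o=wfit(s,[(-40.5,.5,17,*g(297,172)),(-20,-15,14,*g(250,302))],[(*c(159,53),12),(*c(160,320),12)],[592,325,.2])
print('wr',o.x,np.degrees(o.x[2]),o.fun)
R=lambda q:np.array([[np.cos(q),-np.sin(q)],[np.sin(q),np.cos(q)]])
print('grip',R(o.x[2])@[-87.6,9.4]+o.x[:2])
h1=w(s,*c(159,53),12);h2=w(s,*c(160,320),12);d=h1-h2;print(h1,h2,np.degrees(np.arctan2(d[1],d[0])))
j=w(s,*g(415,205),14);print('slide jaw face?',R(o.x[2]).T@(w(s,*g(500,410),14)[:2]-o.x[:2]),R(o.x[2]).T@(w(s,*g(425,240),14)[:2]-o.x[:2]), R(o.x[2]).T@(w(s,*g(272,485),14)[:2]-o.x[:2]))
E
```

```text
cap [545.59  -0.47  -0.34] -19.726514968776033 40.27348503122397 [-0.09  0.73  0.23 -0.74  0.03  1.09  0.06 -0.53  0.16 -0.94 -0.38  0.35]
[546.26  -0.68  54.  ] [546.17  -0.66  54.2 ]
wr [593.09 326.15   0.24] 13.607464311127549 [ 0.1   0.9  -0.61 -0.93 -0.34  0.74]
grip [505.74 314.68]
[422.97 317.12  12.  ] [518.35 313.61  12.  ] 177.89382995551026
slide jaw face? [14.77 23.53] [-21.68  18.9 ] [ 18.24 -20.96]
```

Fits so far: cap at (545.6,-0.5), yaw 40.3° mod 60 (hexagon corners within 1 px). Wrench origin about (593,326), yaw about 13°, grip at (505.7,314.7). I'll grip with the camera on the head side, so the tool turns 180°. The wrench then goes on at yaw -19.7°, with the handle along 145°.

Emit:
send_rows --pt "2 0 0 -0.13" --pt "5 0 0 -0.26" --pt "9 0.2 0 -0.39" --pt "13 0.3 0 -0.52" --pt "17 0.4 0 -0.65" --pt "21 0.5 0 -0.78" --pt "24 0.6 0 -0.91" --pt "26 0.6 0 -1.04" --pt "27.5 0.6 0 -1.17" --pt "28.5 0.6 0 -1.3" --pt "28.7 0.6 0 -1.43" --pt "28.7 0.6 0 -1.56"

```text
time: 3.65
tool_pos: [504.6, 316.6, 201.0]
ee_rot: [[-0.999, 0.04, -0.001], [0.04, 0.999, 0.0], [0.001, 0.0, -1.0]]
ft_force: [-0.4, -0.2, 0.3]
width: 85.4
```

Emit:
send_rows --pt "0 0 0.5 -0.13" --pt "0 0 1 -0.26" --pt "0 0 2 -0.39" --pt "0 0 3 -0.52" --pt "0 0 4 -0.65" --pt "0 0 5 -0.78" --pt "0 0 6 -0.91" --pt "0 0 7 -1.04" --pt "0 0 8 -1.17" --pt "0 0 9 -1.3" --pt "0 0 9.5 -1.43" --pt "0 0 9.5 -1.58"

```text
time: 4.85
tool_pos: [504.4, 315.7, 105.2]
ee_rot: [[-0.031, -1.0, -0.002], [-1.0, 0.031, -0.001], [0.001, 0.002, -1.0]]
ft_force: [-0.6, -1.6, 0.2]
width: 85.3
```

```bash
python3 - <<'E'
from h import *
np.set_printoptions(precision=3,suppress=True)
s=snap('wrist','wrist3'); st=env.state(); print(st['time'],st['tool_pos'],st['ee_rot'],st['joints'],st['width'])
E
```

```text
4.9 [504.564 315.751 105.692] [[-0.021 -1.    -0.001]
 [-1.     0.021 -0.   ]
 [ 0.     0.001 -1.   ]] [  32.029   10.563    2.394   81.892    0.018 -146.756] 85.1434256516313
```

View pics/wrist3.png

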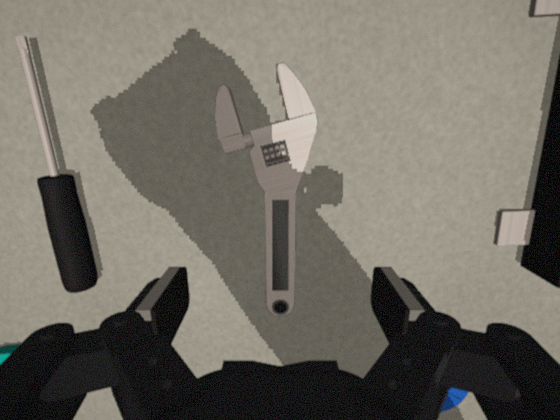

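```bash
python3 - <<'E'
from h import *
s=load('wrist3'); im=s['pixels']
a=cv2.resize(im[55:205,205:330],None,fx=4.5,fy=4.5,interpolation=cv2.INTER_CUBIC)
cv2.imwrite('pics/c3.png',cv2.convertScaleAbs(a,alpha=1.3))
a=cv2.resize(im[185:320,240:320],None,fx=4.4,fy=4.4,interpolation=cv2.INTER_CUBIC)
cv2.imwrite('pics/c3b.png',cv2.convertScaleAbs(a,alpha=1.3))
E
```

```text
(no output)
```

View pics/c3.png

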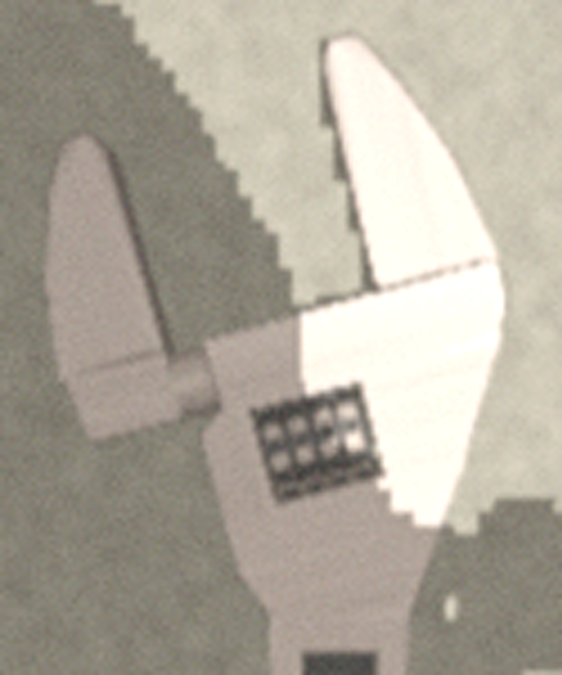

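View pics/c3b.png

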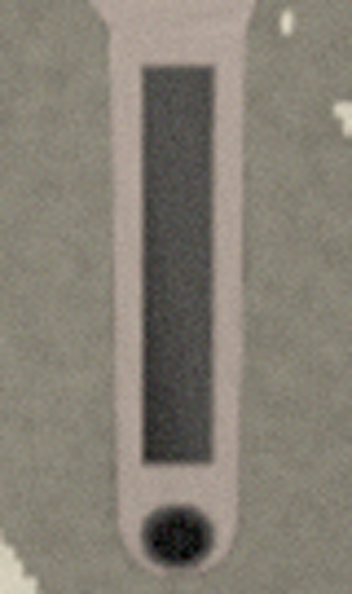

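```bash
python3 - <<'E'
from fit import *
s=load('wrist3')
g=lambda x,y:(205+x/4.5-.4,55+y/4.5-.4)
c=lambda x,y:(240+x/4.4-.4,185+y/4.4-.4)
o=wfit(s,[(-40.5,.5,17,*g(317,443)),(-20,-15,14,*g(373,290))],[(*c(179,536),12),(*c(178,67),12),(*c(178,300),12)],[592,325,.2])
print('wr',o.x,np.degrees(o.x[2]),o.fun)
R=lambda q:np.array([[np.cos(q),-np.sin(q)],[np.sin(q),np.cos(q)]])
print('grip',R(o.x[2])@[-87.6,9.4]+o.x[:2])
h1=w(s,*c(179,536),12);h2=w(s,*c(178,67),12);d=h1-h2;print(h1,h2,np.degrees(np.arctan2(d[1],d[0])))
for x,y in [(105,155),(140,265),(168,352),(373,290),(327,80),(205,345),(495,260)]:
    print(R(o.x[2]).T@(w(s,*g(x,y),14)[:2]-o.x[:2]))
print('hole in wr',R(o.x[2]).T@(h1[:2]-o.x[:2]))
st=env.state();print(st['tool_pos'],st['ee_rot'][0])
E
```

```text
wr [594.61 326.14   0.24] 13.549145086082643 [-0.37  0.07  0.36 -0.06 -0.08  0.13 -0.06]
grip [507.24 314.76]
[423.51 317.05  12.  ] [518.63 314.32  12.  ] 178.35255346461236
[10.44 20.27]
[-6.52 19.96]
[-20.47  19.66]
[-19.97 -14.74]
[ 11.64 -15.87]
[-21.    13.58]
[-20.69 -34.59]
hole in wr [-168.46   31.25]
[504.56 315.75 105.69] [-0.02 -1.   -0.  ]
```

The refit puts the wrench at yaw 13.5°, with the sliding jaw face at y≈20.0 mm (jaw about 0.003, gap about 35 mm). Its throat floor and fixed jaw face also fall where they should, within about 1 mm. Descending to grasp.

Emit:
send_rows --pt "0.1 -0.25 1.5 0.01" --pt "0.1 -0.25 4 0.01" --pt "0.1 -0.25 6.5 0.01" --pt "0.1 -0.25 8.5 0.01" --pt "0.1 -0.25 9.6 0.01" --pt "0.1 -0.25 10 0.01" --pt "0.1 -0.25 10.2 0.01" --pt "0.1 -0.25 10.2 0.01"

```text
time: 5.7
tool_pos: [508.7, 313.6, 4.9]
ee_rot: [[-0.049, -0.999, 0.001], [-0.999, 0.049, 0.001], [-0.001, -0.001, -1.0]]
ft_force: [0.5, -0.2, 0.1]
width: 85.4
```

Emit:
send_rows --pt "0 0 0 0" --pt "0 0 0 0" --pt "0 0 0 0" --pt "0 0 0 0" --pt "0 0 0 0" --pt "0 0 0 0" --pt "0 0 0 0" --pt "0 0 0 0" --claw 1 --newtons 60

```text
time: 6.5
tool_pos: [508.7, 313.5, 4.9]
ee_rot: [[-0.048, -0.999, 0.001], [-0.999, 0.048, 0.001], [-0.001, -0.001, -1.0]]
ft_force: [-0.3, -0.1, 4.2]
width: 21.9
```

Emit:
send_rows --pt "0 0 -0.5 0" --pt "0 0 -2 0" --pt "0 0 -4 0" --pt "0 0 -7 0" --pt "0 0 -10 0" --pt "0 0 -12 0" --pt "0 0 -13 0" --pt "0 0 -13 0"

```text
time: 7.3
tool_pos: [508.9, 313.5, 135.9]
ee_rot: [[-0.048, -0.999, 0.002], [-0.999, 0.048, 0.001], [-0.001, -0.002, -1.0]]
ft_force: [-0.0, 0.1, -4.4]
width: 21.7
```

```bash
python3 - <<'E'
from h import *
np.set_printoptions(precision=3,suppress=True)
s=snap('wrist','wrist4'); st=env.state(); print(st['time'],st['tool_pos'],st['ee_rot'],st['joints'],st['width'])
E
```

```text
7.35 [508.421 313.236 134.282] [[-0.048 -0.999  0.   ]
 [-0.999  0.048  0.   ]
 [-0.    -0.    -1.   ]] [  31.638   10.58     5.566   84.978   -0.001 -145.588] 21.92540607073863
```

View pics/wrist4.png

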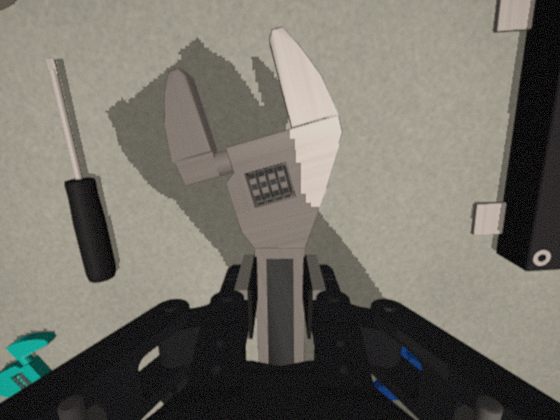

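```bash
python3 - <<'E'
from h import *
np.set_printoptions(precision=2,suppress=True)
s=load('wrist4'); im=s['pixels']
cv2.imwrite('pics/c4.png',cv2.resize(im[20:260,155:350],None,fx=2.9,fy=2.9,interpolation=cv2.INTER_CUBIC))
for u,v in [(282,45),(300,90),(320,150),(310,190),(240,170),(190,160),(185,110),(265,230),(260,280),(300,280),(260,330),(302,330)]:
    d=s['z_map'][v-1:v+2,u-1:u+2]; m=np.median(d); ss=dict(s); print((u,v), w({**s,'z_map':np.full((420,560),m)},u,v))
E
```

```text
(282, 45) [609.93 307.19 143.65]
(300, 90) [593.3  300.68 143.41]
(320, 150) [569.05 292.87 143.28]
(310, 190) [552.06 297.57 144.15]
(240, 170) [562.24 327.62 143.59]
(190, 160) [567.29 349.5  140.83]
(185, 110) [587.92 348.1  143.58]
(265, 230) [534.35 318.49 143.83]
(260, 280) [507.94 322.67 141.7 ]
(300, 280) [507.38 303.2  142.4 ]
(260, 330) [479.91 324.49 142.35]
(302, 330) [479.12 303.05 142.68]
```

View pics/c4.png

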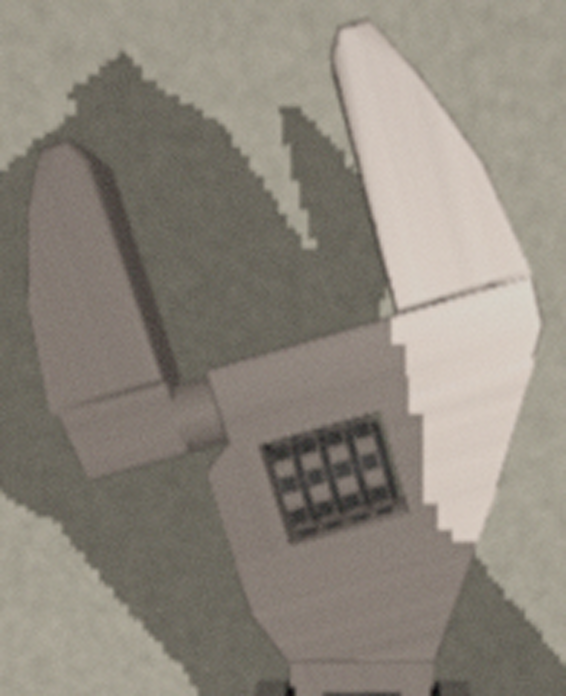

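```bash
cat >> fit.py <<'E'
R2=lambda q:np.array([[np.cos(q),-np.sin(q)],[np.sin(q),np.cos(q)]])
E
python3 - <<'E'
from fit import *
s=load('wrist4'); zb=129.4
g=lambda x,y:(155+x/2.9-.33,20+y/2.9-.33)
o=wfit(s,[(-40.5,.5,17,*g(334,480)),(-20,-15,14,*g(395,313))],[(281.5,262,12),(281,355,12)],[592,325,.2],zb)
print('wr',o.x,np.degrees(o.x[2]),o.fun)
for x,y in [(95,165),(130,270),(165,382),(395,313),(340,85),(210,371),(530,273)]:
    print(R2(o.x[2]).T@(w(s,*g(x,y),14+zb)[:2]-o.x[:2]))
st=env.state();T=np.array(st['tool_pos']);E=np.array(st['ee_rot'])
a=np.arctan2(E[1,0],E[0,0]);print('tool ang',np.degrees(a))
print('origin in tool', (E.T@(np.array([*o.x[:2],zb])-T)), 'rel yaw',np.degrees(o.x[2]-a))
E
```

```text
wr [594.89 324.01   0.23] 13.442156643121342 [-0.24  0.25  0.35 -0.23  0.77 -0.49]
[10.44 19.57]
[-3.85 19.75]
[-20.01  20.28]
[-20.05 -14.83]
[ 10.52 -15.7 ]
[-20.36  13.41]
[-20.13 -34.75]
tool ang -92.7742141275545
origin in tool [-14.95 -85.85   4.89] rel yaw 106.21637077067585
```

Emit:
send_rows --pt "1 0.1 0 0.02" --pt "3 0.3 0 0.06" --pt "6 0.6 0 0.12" --pt "9.5 1 0 0.19" --pt "13 1.4 0 0.27" --pt "16.5 1.8 0 0.34" --pt "20 2.2 0 0.41" --pt "23 2.5 0 0.47" --pt "25.5 2.8 0 0.52" --pt "27 3 0 0.55" --pt "27.7 3.05 0 0.57" --pt "27.95 3.07 0 0.57"

```text
time: 8.55
tool_pos: [463.6, 34.8, 133.5]
ee_rot: [[-0.581, -0.814, -0.001], [-0.814, 0.581, -0.0], [0.001, 0.001, -1.0]]
ft_force: [1.0, -0.2, -4.2]
width: 22.0
```

Emit:
send_rows --pt "0 0 0.3 0" --pt "0 0 1 0" --pt "0 0 2 0" --pt "0 0 3 0" --pt "0 0 3.7 0" --pt "0 0 4 0" --pt "0 0 4 0"

```text
time: 9.25
tool_pos: [463.9, 35.6, 93.7]
ee_rot: [[-0.58, -0.815, -0.001], [-0.815, 0.58, -0.0], [0.001, 0.001, -1.0]]
ft_force: [-0.3, 0.5, -4.1]
width: 21.9
```

```bash
python3 - <<'E'
from h import *
np.set_printoptions(precision=3,suppress=True)
s=snap('wrist','wrist5'); st=env.state(); print(st['time'],st['tool_pos'],st['ee_rot'],st['joints'],st['width'])
cv2.imwrite('pics/c5.png',cv2.resize(s['pixels'][20:260,155:350],None,fx=2.9,fy=2.9,interpolation=cv2.INTER_CUBIC))
E
```

```text
9.3 [464.127  35.581  94.186] [[-0.58  -0.815 -0.   ]
 [-0.815  0.58  -0.   ]
 [ 0.     0.    -1.   ]] [   4.384   -7.07   -16.946   80.139   -0.    -140.189] 21.689048893745337
```

View pics/wrist5.png

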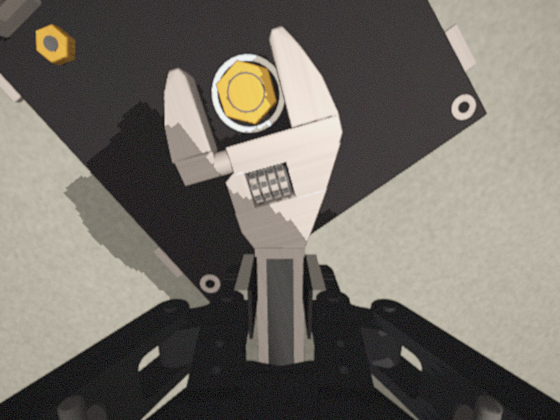

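View pics/c5.png

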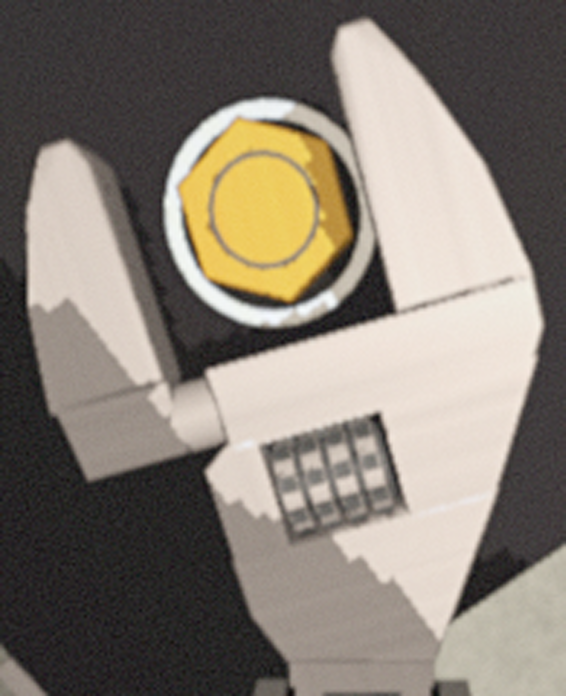

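```bash
python3 - <<'E'
from fit import *
s=load('wrist5'); st=env.state();T=np.array(st['tool_pos']);E=np.array(st['ee_rot']); zb=T[2]-4.9
g=lambda x,y:(155+x/2.9-.33,20+y/2.9-.33)
b=hexfit(s,[g(*q) for q in [(240,118),(320,145),(336,225),(290,302),(209,275),(180,188)]])
print('cap',b.x,np.degrees(b.x[2]),np.degrees(b.x[2])%60,b.fun); print('circle c',w(s,*g(265,210),54))
o=wfit(s,[(-40.5,.5,17,*g(336,480)),(-20,-15,14,*g(397,312))],[(281.5,262,12),(281,355,12)],[542,-2,-.34],zb)
print('wr',o.x,np.degrees(o.x[2]),o.fun)
for x,y in [(95,165),(130,270),(165,382),(397,312),(340,85),(210,369),(530,275)]:
    print(R2(o.x[2]).T@(w(s,*g(x,y),14+zb)[:2]-o.x[:2]))
print('cap in wr',R2(o.x[2]).T@(b.x[:2]-o.x[:2]))
cv2.imwrite('pics/c5b.png',cv2.resize(s['pixels'][55:130,210:285],None,fx=8,fy=8,interpolation=cv2.INTER_CUBIC))
E
```

```text
cap [546.67  -0.56  -0.34] -19.23943594899314 40.76056405100686 [-2.29 -1.58  1.86 -2.38  5.47  3.06  0.07  0.15 -2.31  1.75 -2.76 -0.37]
circle c [546.49  -1.    54.  ]
wr [542.42  -2.38  -0.34] -19.335436747943653 [-0.53  0.57  0.57 -0.51  0.63 -0.49]
[ 9.7  19.47]
[-4.33 19.62]
[-20.22  20.12]
[-20.13 -14.72]
[  9.87 -15.19]
[-20.28  13.27]
[-20.48 -33.95]
cap in wr [3.41 3.12]
```

View pics/c5b.png

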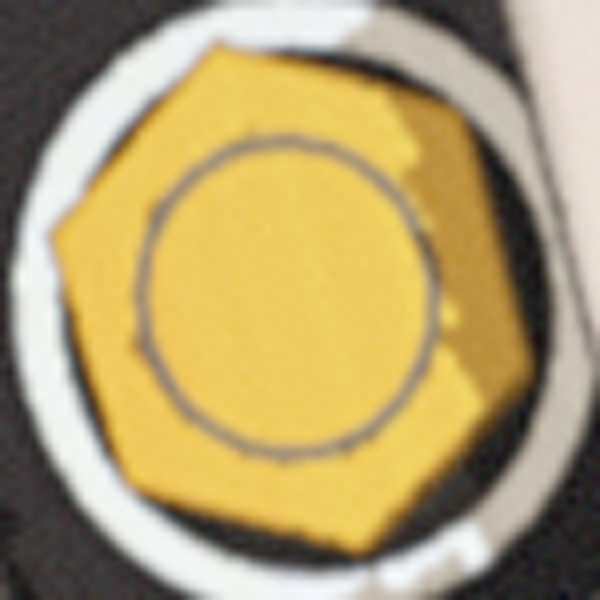

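```bash
python3 - <<'E'
from fit import *
s=load('wrist5')
b=hexfit(s,[(210+x/8-.44,55+y/8-.44) for x,y in [(220,42),(462,110),(533,370),(362,553),(130,485),(52,235)]])
print('cap',b.x,np.degrees(b.x[2]),b.fun)
o=np.array([542.42,-2.38]);q=np.radians(-19.4)
d=R2(q).T@(b.x[:2]-o); print(d)
E=np.array(env.state()['ee_rot']); need=R2(q)@(d-[2,2.5]); print('world shift',need,'tool',E.T@[*need,0])
E
```

```text
cap [546.27  -0.95   0.7 ] 39.83301165946317 [-0.38 -0.97  0.97 -0.41  0.69  0.24  0.43  0.61 -0.76  0.89 -0.95 -0.14]
[3.15 2.63]
world shift [ 1.13 -0.26] tool [-0.44 -1.07 -0.  ]
```

Emit:
send_rows --pt "-0.04 -0.1 0.5 0" --pt "-0.04 -0.1 1.5 0" --pt "-0.04 -0.1 2.5 0" --pt "-0.04 -0.1 3 0" --pt "-0.04 -0.1 3.4 0" --pt "-0.04 -0.1 3.7 0" --pt "-0.04 -0.1 4 0" --pt "-0.04 -0.1 4 0"

```text
time: 10.1
tool_pos: [465.1, 35.3, 54.0]
ee_rot: [[-0.58, -0.815, -0.0], [-0.815, 0.58, -0.0], [0.0, 0.0, -1.0]]
ft_force: [0.5, 0.4, -3.5]
width: 21.9
```

No contact force, so the jaws are around the cap. Lowering the rest of the way.

Emit:
send_rows --pt "0 0 0.3 0" --pt "0 0 0.6 0" --pt "0 0 0.8 0" --pt "0 0 0.85 0" --pt "0 0 0.85 0"

```text
time: 10.6
tool_pos: [465.2, 35.3, 45.7]
ee_rot: [[-0.58, -0.815, -0.0], [-0.815, 0.58, -0.0], [0.0, 0.0, -1.0]]
ft_force: [0.3, -1.0, -3.6]
width: 21.9
```

```bash
python3 - <<'E'
from h import *
np.set_printoptions(precision=3,suppress=True)
s=snap('wrist','wrist6'); st=env.state(); print(st['time'],st['tool_pos'],st['ft_force'],st['width'])
cv2.imwrite('pics/c6.png',cv2.resize(s['pixels'][20:260,155:350],None,fx=2.9,fy=2.9,interpolation=cv2.INTER_CUBIC))
E
```

```text
10.65 [465.239  35.294  45.805] [ 0.155  1.002 -4.232] 21.684224030609464
```

View pics/c6.png

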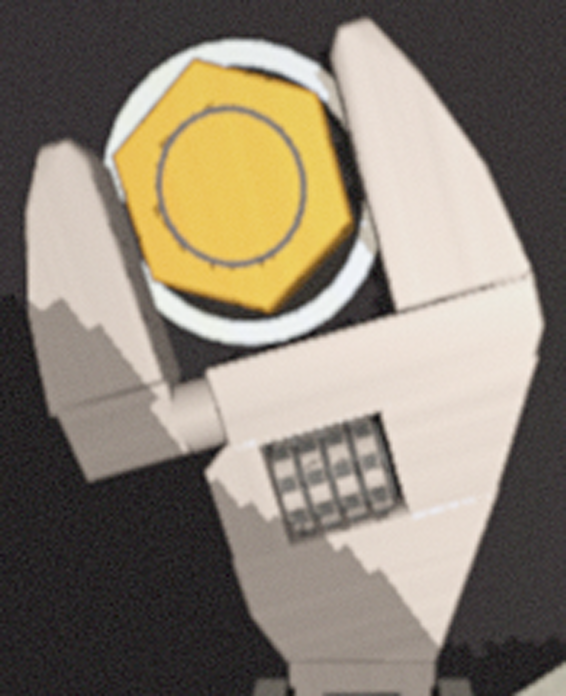

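```bash
python3 - <<'E'
from fit import *
s=load('wrist6'); zb=40.9
g=lambda x,y:(155+x/2.9-.33,20+y/2.9-.33)
b=hexfit(s,[g(*q) for q in [(195,60),(320,97),(350,222),(270,310),(152,277),(114,155)]])
print('cap',b.x,np.degrees(b.x[2]),b.fun)
o=wfit(s,[(-40.5,.5,17,*g(336,480)),(-20,-15,14,*g(397,312))],[(281.5,262,12),(281,355,12)],[542,-2,-.34],zb)
print('wr',o.x,np.degrees(o.x[2]))
print('cap in wr',R2(o.x[2]).T@(b.x[:2]-o.x[:2]))
for k in range(6):print(R2(o.x[2]).T@(w(s,*g(*[(195,60),(320,97),(350,222),(270,310),(152,277),(114,155)][k]),54)[:2]-o.x[:2]))
E
```

```text
cap [546.17  -0.86   0.69] 39.3769250958721 [ 0.03 -2.1   0.53 -1.79  1.68  1.   -0.25  1.98 -0.54  1.92 -1.46 -0.33]
wr [543.66  -2.68  -0.34] -19.348085340560427
cap in wr [1.77 2.55]
[18.4   2.41]
[  9.55 -12.26]
[ -6.67 -11.71]
[-14.82   2.6 ]
[-5.91 17.27]
[10.49 16.84]
```

Emit:
send_rows --pt "0 0 0.05 0" --pt "0 0 0.1 0" --pt "0 0 0.1 0"

```text
time: 10.95
tool_pos: [465.3, 35.3, 44.9]
ee_rot: [[-0.58, -0.815, 0.0], [-0.815, 0.58, 0.0], [-0.0, -0.0, -1.0]]
ft_force: [-0.9, 1.1, -2.0]
width: 21.9
```

Emit:
send_rows --pt "0 0 0 0" --pt "0 0 0 0" --pt "0 0 0 0" --pt "0 0 0 0" --pt "0 0 -1 0" --pt "0 0 -3 0" --pt "0 0 -5 0" --pt "0 0 -5.5 0" --claw 0.3

```text
time: 11.75
tool_pos: [466.4, 35.4, 102.5]
ee_rot: [[-0.58, -0.815, 0.004], [-0.815, 0.58, 0.0], [-0.002, -0.003, -1.0]]
ft_force: [0.5, -0.3, -0.2]
width: 60.0
```

```bash
python3 - <<'E'
from h import *
np.set_printoptions(precision=3,suppress=True)
s=snap('wrist','wrist7'); st=env.state(); print(st['time'],st['tool_pos'],st['ft_force'],st['width'])
E
```

```text
11.8 [466.292  35.374 102.091] [0.236 0.547 0.97 ] 60.12306330846042
```

View pics/wrist7.png

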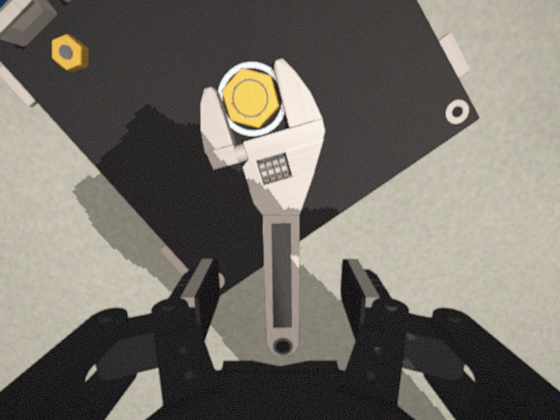

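```bash
python3 - <<'E'
from fit import *
s=load('wrist7'); im=s['pixels']
cv2.imwrite('pics/c7.png',cv2.resize(im[50:210,190:335],None,fx=4,fy=4,interpolation=cv2.INTER_CUBIC))
print(w(s,274,168,57), [w(s,u,v)[2] for u,v in [(300,150),(270,195),(265,240),(297,300)]])
E
```

```text
[506.01  11.13  57.  ] [np.float64(53.54953130445335), np.float64(53.09332900895649), np.float64(51.763535835563346), np.float64(51.27588132328782)]
```

View pics/c7.png

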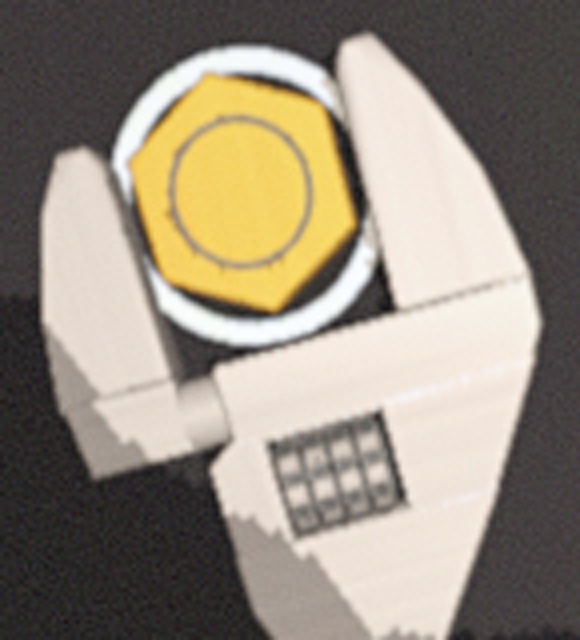

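Emit:
send_rows --pt "0 -0.5 0 -0.05" --pt "0 -1.5 0 -0.12" --pt "0 -2.5 0 -0.2" --pt "-0.07 -3.4 0.5 -0.28" --pt "-0.07 -3.78 1.5 -0.28" --pt "-0.07 -3.78 2.5 -0.28" --pt "-0.07 -3.78 3 -0.28" --pt "-0.07 -3.78 3 -0.28" --pt "-0.07 -3.78 3 -0.28" --claw 1

```text
time: 12.7
tool_pos: [496.2, 14.1, 69.8]
ee_rot: [[-0.332, -0.943, -0.0], [-0.943, 0.332, -0.0], [0.0, 0.0, -1.0]]
ft_force: [0.0, 0.8, 0.4]
width: 0.1
```

```bash
python3 - <<'E'
from h import *
np.set_printoptions(precision=3,suppress=True)
s=snap('wrist','wrist8'); st=env.state(); print(st['time'],st['tool_pos'],st['ee_rot'],st['ft_force'],st['width'])
E
```

```text
12.75 [496.435  14.111  70.096] [[-0.332 -0.943  0.   ]
 [-0.943  0.332  0.   ]
 [-0.    -0.    -1.   ]] [ 0.44  -0.449  0.808] -0.27143355008243963
```

View pics/wrist8.png

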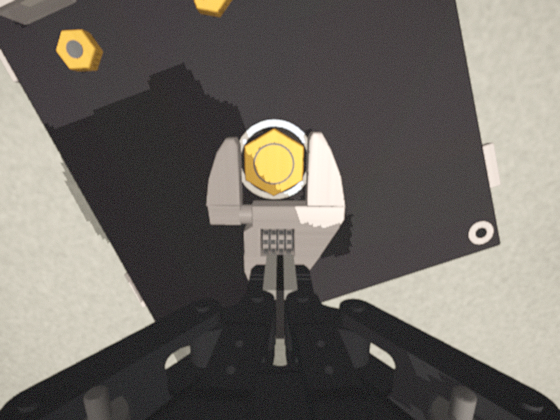

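The wrist view shows the shut fingers just behind the worm (279,238), and the cap between the jaws at (275,163). Lowering onto the worm.

Emit:
send_rows --pt "0 0 0.5 0" --pt "0 0 1 0" --pt "0 0 1.2 0" --pt "0 0 1.3 0" --pt "0 0 1.35 0" --pt "0 0 1.35 0"

```text
time: 13.35
tool_pos: [496.3, 14.0, 56.7]
ee_rot: [[-0.332, -0.943, -0.0], [-0.943, 0.332, 0.0], [-0.0, 0.0, -1.0]]
ft_force: [-2.8, 0.8, 3.9]
width: -0.2
```

Emit:
send_rows --pt "0 0 0.05 0" --pt "0 0 0.05 0"

```text
time: 13.55
tool_pos: [496.3, 14.0, 56.6]
ee_rot: [[-0.332, -0.943, 0.0], [-0.943, 0.332, 0.0], [-0.0, -0.0, -1.0]]
ft_force: [-5.4, 0.5, 8.8]
width: -0.1
```

Emit:
send_rows --pt "0 -0.2 0 0" --pt "0 -0.4 0 0" --pt "0 -0.6 0 0" --pt "0 -0.8 0 0" --pt "0 -1 0 0"

```text
time: 14.05
tool_pos: [506.1, 10.5, 56.8]
ee_rot: [[-0.332, -0.943, 0.001], [-0.943, 0.332, -0.0], [-0.0, -0.001, -1.0]]
ft_force: [-5.0, -0.2, 9.1]
width: -0.0
```

Emit:
send_rows --pt "0 -0.2 0 0" --pt "0 -0.4 0 0" --pt "0 -0.6 0 0" --pt "0 -0.8 0 0" --pt "0 -1 0 0"

```text
time: 14.55
tool_pos: [515.5, 7.3, 56.2]
ee_rot: [[-0.332, -0.943, 0.0], [-0.943, 0.332, 0.0], [-0.0, -0.0, -1.0]]
ft_force: [-0.3, -0.8, 1.0]
width: -0.0
```

```bash
python3 - <<'E'
from h import *
np.set_printoptions(precision=3,suppress=True)
s=snap('wrist','wrist9'); st=env.state(); print(st['time'],st['tool_pos'],st['ft_force'])
cv2.imwrite('pics/c9.png',cv2.resize(s['pixels'][70:310,180:380],None,fx=2.5,fy=2.5,interpolation=cv2.INTER_CUBIC))
E
```

```text
14.6 [515.796   7.187  56.01 ] [-0.873 -0.563  2.268]
```

View pics/c9.png

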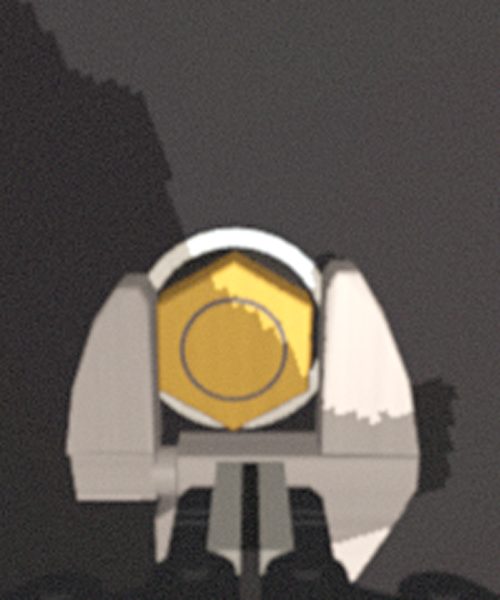

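Emit:
send_rows --pt "0 0 -0.8 0" --pt "0 1 -0.8 0" --pt "0 2 -0.8 0" --pt "0 2 -0.3 0" --pt "0 2 0 0" --pt "0 1.8 0 0" --pt "0 1.6 0 0" --pt "0 1.4 0 0" --pt "0 1.2 0 0" --pt "0 1 0 0"

```text
time: 15.6
tool_pos: [506.2, 10.6, 56.7]
ee_rot: [[-0.332, -0.943, 0.001], [-0.943, 0.332, -0.0], [-0.0, -0.001, -1.0]]
ft_force: [-3.9, 0.1, 11.3]
width: 0.6
```

Emit:
send_rows --pt "0 -0.2 0 0" --pt "0 -0.4 0 0" --pt "0 -0.6 0 0" --pt "0 -0.8 0 0" --pt "0 -0.8 -0.8 0" --pt "0 -0.8 -2 0" --pt "0 0.5 -3 0" --pt "0 1.2 -4 0" --pt "0 1.2 -4 0"

```text
time: 16.5
tool_pos: [494.8, 14.8, 97.7]
ee_rot: [[-0.332, -0.943, 0.003], [-0.943, 0.332, 0.0], [-0.001, -0.002, -1.0]]
ft_force: [0.7, 0.7, -1.0]
width: -0.0
```

```bash
python3 - <<'E'
from h import *
np.set_printoptions(precision=3,suppress=True)
s=snap('wrist','wrist10'); st=env.state(); print(st['time'],st['tool_pos'],st['ft_force'])
cv2.imwrite('pics/wrist10c.png',cv2.resize(s['pixels'][110:290,200:360],None,fx=3.6,fy=3.6,interpolation=cv2.INTER_CUBIC))
E
```

```text
16.55 [495.021  14.698  96.82 ] [-0.641 -0.536 -0.922]
```

View pics/wrist10c.png

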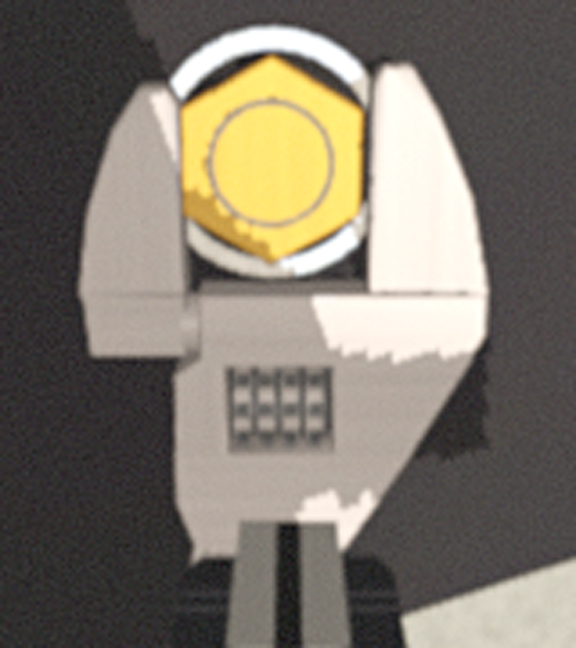

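```bash
python3 - <<'E'
from fit import *
s=load('wrist10')
g=lambda x,y:(200+x/3.6-.36,110+y/3.6-.36)
o=wfit(s,[(-40.5,.5,17,*g(279,409)),(-20,-15,14,*g(369,292))],[],[542,-2,-.34],40)
print(o.x,np.degrees(o.x[2]))
for n,(x,y) in dict(slb=(190,288),slm=(183,200),slt=(178,110),fb=(370,288),fm=(370,190),ft=(374,90),hexL=(181,190),hexR=(365,190),hexT=(272,55),hexB=(275,260),slhead0=(85,295),slhead1=(185,357),headR=(487,293)).items():
    print(n,R2(o.x[2]).T@(w(s,*g(x,y),54)[:2]-o.x[:2]))
E
```

```text
[545.    -2.21  -0.35] -19.78445428796505
slb [-19.76  15.52]
slm [-4.91 16.42]
slt [ 9.61 16.95]
fb [-19.55 -14.98]
fm [ -3.05 -14.52]
ft [ 12.98 -14.72]
hexL [-3.27 16.72]
hexR [ -3.05 -13.69]
hexT [18.29  1.75]
hexB [-14.86   1.14]
slhead0 [-21.1   33.37]
slhead1 [-31.9  16.6]
headR [-20.27 -34.86]
```

Emit:
send_rows --pt "0 -0.2 1 0" --pt "0 -0.2 2.5 0" --pt "0 -0.2 3.5 0" --pt "0 -0.2 3.9 0" --pt "0 -0.2 4 0" --pt "0 -0.4 4 0" --pt "0 -0.6 4 0" --pt "0 -0.8 4 0" --pt "0 -1 4 0" --pt "0 -1.2 4 0" --pt "0 -1.4 4 0"

```text
time: 17.65
tool_pos: [508.1, 10.2, 56.7]
ee_rot: [[-0.332, -0.943, 0.001], [-0.943, 0.332, 0.001], [-0.001, -0.001, -1.0]]
ft_force: [-3.1, 2.0, 14.9]
width: 0.3
```

Emit:
send_rows --pt "0 -0.2 0 0" --pt "0 -0.4 0 0" --pt "0 -0.6 0 0" --pt "0 -0.6 -0.8 0" --pt "0 -0.6 -2 0" --pt "0 0.5 -3 0" --pt "0 1.2 -4 0" --pt "0 1.2 -4 0"

```text
time: 18.45
tool_pos: [496.2, 14.3, 97.7]
ee_rot: [[-0.332, -0.943, 0.002], [-0.943, 0.332, 0.0], [-0.001, -0.002, -1.0]]
ft_force: [0.6, 0.5, -0.5]
width: -0.1
```

```bash
python3 - <<'E'
from h import *
np.set_printoptions(precision=3,suppress=True)
s=snap('wrist','wrist11'); st=env.state(); print(st['time'],st['tool_pos'],st['ft_force'])
cv2.imwrite('pics/wrist11c.png',cv2.resize(s['pixels'][110:290,200:360],None,fx=3.6,fy=3.6,interpolation=cv2.INTER_CUBIC))
E
```

```text
18.5 [496.471  14.18   96.818] [ 0.774 -0.249 -0.691]
```

View pics/wrist11c.png

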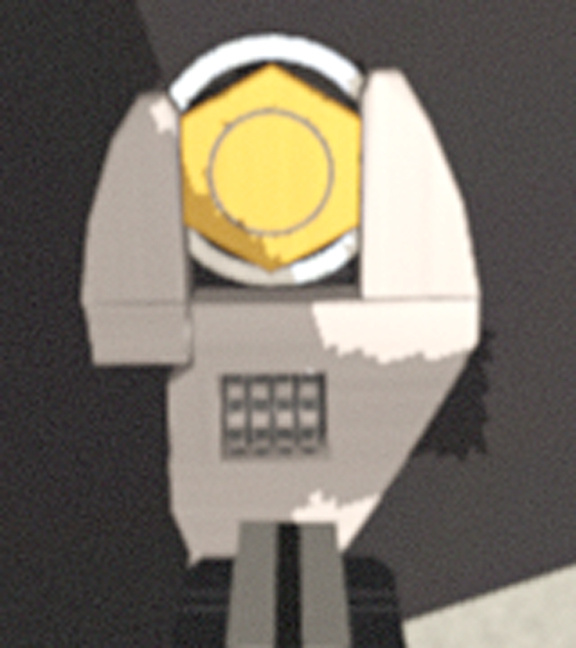

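```bash
python3 - <<'E'
from fit import *
s=load('wrist11')
g=lambda x,y:(200+x/3.6-.36,110+y/3.6-.36)
o=wfit(s,[(-40.5,.5,17,*g(272.5,417)),(-20,-15,14,*g(363,298))],[],[542,-2,-.34],40)
print(o.x,np.degrees(o.x[2]))
for n,(x,y) in dict(slb=(191,295),slm=(186,210),slt=(180,120),fb=(363,295),fm=(362,200),hexL=(181,190),hexR=(362,190),hexT=(272,63),hexB=(270,270),slhead0=(85,300),slhead1=(190,365),headR=(480,298)).items():
    print(n,R2(o.x[2]).T@(w(s,*g(x,y),54)[:2]-o.x[:2]))
print('end',R2(o.x[2])@[-150.4,26.2]+o.x[:2], np.degrees(o.x[2])+165)
hc=w(s,*g(271,172),54);print(hc,'in wr',R2(o.x[2]).T@(hc[:2]-o.x[:2]))
E
```

```text
[545.61  -1.16  -0.34] -19.47626963950545
slb [-19.62  14.26]
slm [-5.21 14.76]
slt [ 9.38 15.39]
fb [-19.57 -14.93]
fm [ -3.51 -14.43]
hexL [-1.92 15.51]
hexR [ -1.86 -14.4 ]
hexT [18.32  0.43]
hexB [-15.29   0.84]
slhead0 [-20.52  32.29]
slhead1 [-31.96  14.71]
headR [-20.05 -34.81]
end [412.55  73.68] 145.52373036049454
[546.81  -0.92  54.  ] in wr [1.05 0.63]
```

Emit:
send_rows --pt "-0.3 1 0 0.03" --pt "-0.8 3 0 0.08" --pt "-1.4 5 0 0.14" --pt "-2 7 0 0.2" --pt "-2.6 9 0 0.25" --pt "-2.83 9.89 0.5 0.264" --pt "-2.83 9.89 2 0.264" --pt "-2.83 9.89 3.5 0.264" --pt "-2.83 9.89 3.5 0.264" --claw 0.3

```text
time: 19.4
tool_pos: [411.6, 72.9, 57.9]
ee_rot: [[-0.566, -0.825, -0.004], [-0.825, 0.566, -0.001], [0.003, 0.002, -1.0]]
ft_force: [0.2, -0.3, 0.4]
width: 60.0
```

```bash
python3 - <<'E'
from h import *
np.set_printoptions(precision=3,suppress=True)
s=snap('wrist','wrist12'); st=env.state(); print(st['time'],st['tool_pos'],st['ee_rot'],st['ft_force'],st['width'])
E
```

```text
19.45 [412.061  72.959  59.124] [[-0.566 -0.824 -0.003]
 [-0.824  0.566 -0.001]
 [ 0.002  0.002 -1.   ]] [-0.516  0.532  0.828] 59.87923480294437
```

View pics/wrist12.png

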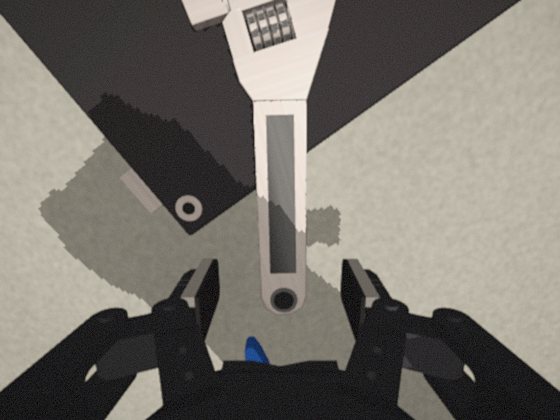

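Emit:
send_rows --pt "0 0 0.5 0" --pt "0 0 1 0" --pt "0 0 1.4 0" --pt "0 0 1.5 0" --pt "0 0 1.5 0"

```text
time: 19.95
tool_pos: [412.5, 73.5, 45.7]
ee_rot: [[-0.567, -0.824, -0.0], [-0.824, 0.567, -0.0], [0.0, 0.0, -1.0]]
ft_force: [-0.2, 0.3, -0.7]
width: 60.1
```

Emit:
send_rows --pt "0 0 0 0" --pt "0 0 0 0" --pt "0 0 0 0" --pt "0 0 0 0" --pt "0 0 0 0" --pt "0 0 0 0" --claw 1 --newtons 40

```text
time: 20.55
tool_pos: [412.6, 73.5, 46.1]
ee_rot: [[-0.567, -0.824, 0.0], [-0.824, 0.567, 0.0], [-0.0, -0.0, -1.0]]
ft_force: [-1.9, 1.0, 4.4]
width: 22.7
```

```bash
python3 - <<'E'
from h import *
np.set_printoptions(precision=3,suppress=True)
st=env.state(); T=np.array(st['tool_pos']);E=np.array(st['ee_rot']);print(st['time'],T,E[:2,0],st['ft_force'],st['moment'],st['width'])
C=np.array([546.3,-0.9]); v=T[:2]-C
for a in np.radians(np.arange(4,60,4)):
    c,s=np.cos(-a),np.sin(-a); P=C+np.array([[c,-s],[s,c]])@v
    d=E.T@np.array([*(P-T[:2]),0]); print(np.round(np.degrees(a)),[round(d[0]/10,2),round(d[1]/10,2),0,round(a,3)])
E
```

```text
20.55 [412.635  73.533  46.147] [-0.567 -0.824] [-1.874  1.043  4.447] [-0.105  0.454  0.055] 22.69709908330765
4.0 [np.float64(-1.07), np.float64(0.06), 0, np.float64(0.07)]
8.0 [np.float64(-2.13), np.float64(0.05), 0, np.float64(0.14)]
12.0 [np.float64(-3.2), np.float64(-0.03), 0, np.float64(0.209)]
16.0 [np.float64(-4.25), np.float64(-0.19), 0, np.float64(0.279)]
20.0 [np.float64(-5.3), np.float64(-0.43), 0, np.float64(0.349)]
24.0 [np.float64(-6.32), np.float64(-0.73), 0, np.float64(0.419)]
28.0 [np.float64(-7.32), np.float64(-1.11), 0, np.float64(0.489)]
32.0 [np.float64(-8.29), np.float64(-1.55), 0, np.float64(0.559)]
36.0 [np.float64(-9.23), np.float64(-2.06), 0, np.float64(0.628)]
40.0 [np.float64(-10.13), np.float64(-2.64), 0, np.float64(0.698)]
44.0 [np.float64(-10.98), np.float64(-3.27), 0, np.float64(0.768)]
48.0 [np.float64(-11.8), np.float64(-3.97), 0, np.float64(0.838)]
52.0 [np.float64(-12.56), np.float64(-4.72), 0, np.float64(0.908)]
56.0 [np.float64(-13.26), np.float64(-5.52), 0, np.float64(0.977)]
```

Emit:
send_rows --pt "-0.53 0.03 0 0.035" --pt "-1.07 0.06 0 0.07" --pt "-1.6 0.06 0 0.105" --pt "-2.13 0.05 0 0.14" --pt "-2.67 0.01 0 0.175" --pt "-3.2 -0.03 0 0.209" --pt "-3.73 -0.1 0 0.244" --pt "-4.25 -0.19 0 0.279" --pt "-4.78 -0.3 0 0.314" --pt "-5.3 -0.43 0 0.349" --pt "-5.81 -0.57 0 0.384" --pt "-6.32 -0.73 0 0.419"

```text
time: 21.75
tool_pos: [454.0, 121.3, 46.1]
ee_rot: [[-0.854, -0.521, -0.001], [-0.521, 0.854, -0.001], [0.001, -0.0, -1.0]]
ft_force: [-5.7, -2.7, 9.1]
width: 22.6
```

```bash
python3 - <<'E'
from h import *
np.set_printoptions(precision=3,suppress=True)
s=snap('wrist','wrist13')
st=env.state(); T=np.array(st['tool_pos']);E=np.array(st['ee_rot']);print(st['time'],T,E[:2,0],np.degrees(np.arctan2(E[1,0],E[0,0])),st['ft_force'],'tool',E.T@st['ft_force'],st['moment'],st['width'],st['joints'])
E
```

```text
21.8 [454.607 121.673  46.151] [-0.855 -0.519] -148.71896430267847 [-3.812 -1.509  7.198] tool [ 4.045  0.689 -7.196] [-0.173  0.512  0.041] 22.44779922458561 [  14.992   -5.331  -20.716   74.635   -0.014 -106.289]
```

View pics/wrist13.png

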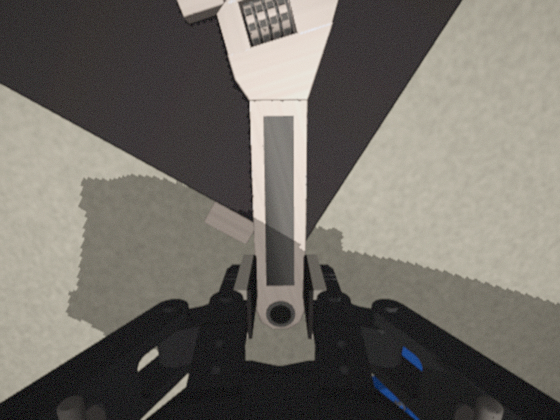

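Emit:
send_rows --pt "-0.53 0.03 0 0.035" --pt "-1.07 0.06 0 0.07" --pt "-1.6 0.06 0 0.105" --pt "-2.13 0.05 0 0.14"

```text
time: 22.2
tool_pos: [471.9, 132.9, 46.1]
ee_rot: [[-0.918, -0.397, -0.001], [-0.397, 0.918, -0.0], [0.001, 0.0, -1.0]]
ft_force: [-6.1, -2.8, 9.4]
width: 22.6
```

Emit:
send_rows --pt "-0.53 0.03 0 0.035" --pt "-1.07 0.06 0 0.07"

```text
time: 22.4
tool_pos: [481.4, 137.8, 46.1]
ee_rot: [[-0.943, -0.332, -0.001], [-0.332, 0.943, -0.0], [0.001, 0.0, -1.0]]
ft_force: [-6.1, -2.2, 9.2]
width: 22.3
```

Emit:
send_rows --pt "-0.53 0.03 0 0.035" --pt "-1.07 0.06 0 0.07"

```text
time: 22.6
tool_pos: [491.1, 141.8, 46.1]
ee_rot: [[-0.964, -0.265, -0.002], [-0.265, 0.964, -0.001], [0.002, -0.0, -1.0]]
ft_force: [-8.0, -3.7, 10.0]
width: 22.6
```

Emit:
send_rows --pt "-0.53 0.03 0 0.035" --pt "-1.07 0.06 0 0.07"

```text
time: 22.8
tool_pos: [500.7, 144.8, 46.0]
ee_rot: [[-0.98, -0.197, -0.003], [-0.197, 0.98, -0.001], [0.003, -0.001, -1.0]]
ft_force: [-9.5, -4.5, 11.6]
width: 22.5
```

Emit:
send_rows --pt "-0.27 0.02 0 0.017" --pt "-0.53 0.03 0 0.035"

```text
time: 23.0
tool_pos: [505.8, 146.2, 46.0]
ee_rot: [[-0.987, -0.163, -0.003], [-0.163, 0.987, -0.001], [0.003, -0.001, -1.0]]
ft_force: [-7.8, -4.0, 10.3]
width: 22.3
```

Emit:
send_rows --pt "-0.27 0.02 0 0.017" --pt "-0.53 0.03 0 0.035"

```text
time: 23.2
tool_pos: [511.0, 147.3, 46.0]
ee_rot: [[-0.992, -0.129, -0.003], [-0.129, 0.992, -0.001], [0.003, -0.001, -1.0]]
ft_force: [-9.0, -3.9, 9.3]
width: 22.5
```

```bash
python3 - <<'E'
from h import *
np.set_printoptions(precision=3,suppress=True)
s=snap('wrist','wrist14')
st=env.state(); T=np.array(st['tool_pos']);E=np.array(st['ee_rot']);print(st['time'],T,np.degrees(np.arctan2(E[1,0],E[0,0])),st['ft_force'],'tool',E.T@st['ft_force'],st['moment'],st['width'])
d=T[:2]-[546.3,-.9];print(np.degrees(np.arctan2(d[1],d[0])),np.linalg.norm(d))
E
```

```text
23.25 [511.387 147.429  45.981] -172.68383182304026 [-7.887 -3.116  9.45 ] tool [ 8.241 -2.093 -9.43 ] [-0.644  1.575  0.093] 22.49510744904217
103.24482257027151 152.38203511492753
```

View pics/wrist14.png

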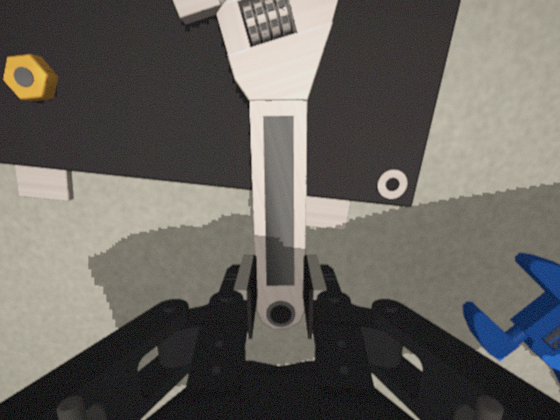

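Emit:
send_rows --pt "-0.27 0.02 0 0.017" --pt "-0.53 0.03 0 0.035"

```text
time: 23.45
tool_pos: [516.2, 148.3, 45.9]
ee_rot: [[-0.996, -0.094, -0.003], [-0.094, 0.996, -0.001], [0.003, -0.001, -1.0]]
ft_force: [-9.2, -3.6, 9.1]
width: 22.4
```

Emit:
send_rows --pt "-0.27 0.02 0 0.017" --pt "-0.53 0.03 0 0.035"

```text
time: 23.65
tool_pos: [521.4, 149.1, 45.9]
ee_rot: [[-0.998, -0.059, -0.003], [-0.059, 0.998, -0.001], [0.003, -0.001, -1.0]]
ft_force: [-8.9, -2.9, 9.3]
width: 22.8
```

Emit:
send_rows --pt "-0.27 0.02 0 0.017" --pt "-0.53 0.03 0 0.035"

```text
time: 23.85
tool_pos: [526.8, 149.8, 45.9]
ee_rot: [[-1.0, -0.024, -0.002], [-0.024, 1.0, -0.001], [0.002, -0.001, -1.0]]
ft_force: [-9.0, -3.2, 8.6]
width: 22.4
```

```bash
python3 - <<'E'
from h import *
np.set_printoptions(precision=3,suppress=True)
s=snap('top','top2'); s2=snap('side','side2')
a=cv2.resize(s['pixels'][132:224,248:340],None,fx=6,fy=6,interpolation=cv2.INTER_CUBIC)
cv2.imwrite('pics/top2c.png',a)
a=cv2.resize(s2['pixels'][150:250,240:370],None,fx=6,fy=6,interpolation=cv2.INTER_CUBIC)
cv2.imwrite('pics/side2c.png',a)
E
```

```text
(no output)
```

View pics/top2c.png

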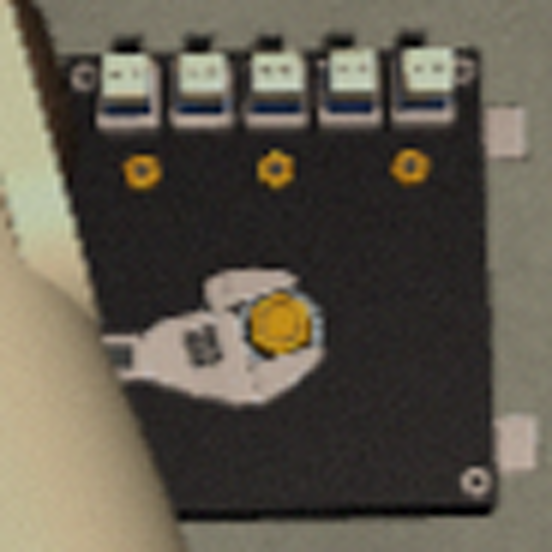

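View pics/side2c.png

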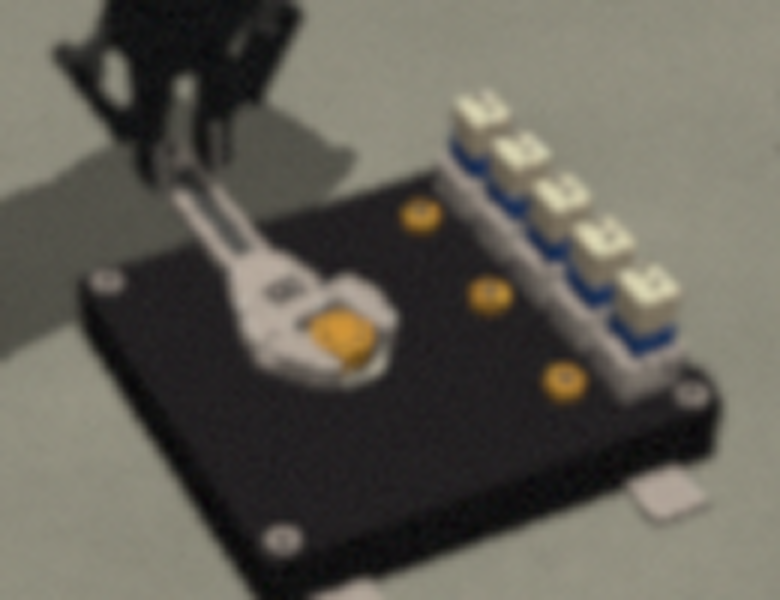

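```bash
python3 - <<'E'
from fit import *
s=load('top2'); g=lambda x,y:(248+x/6-.42,132+y/6-.42)
W=w(s,*g(202,345),57);C=w(s,*g(279,322),54);print(W,C,np.linalg.norm(W-C))
q=np.radians(-73.5); print('cap-worm in wr',R2(q).T@(C-W)[:2], 'cap in wr',R2(q).T@(C-W)[:2]+[-40.5,.5])
# tool based
st=env.state();T=np.array(st['tool_pos']);print(T)
s1=load('top0'); 
E
```

```text
[533.28  39.73  57.  ] [545.98   0.22  54.  ] 41.60880475614274
cap-worm in wr [41.49  0.96] cap in wr [0.99 1.46]
[527.15 149.85  45.9 ]
```

Emit:
send_rows --pt "-0.27 0.02 0 0.017" --pt "-0.53 0.03 0 0.035"

```text
time: 24.15
tool_pos: [532.0, 150.3, 45.9]
ee_rot: [[-1.0, 0.011, -0.003], [0.011, 1.0, -0.001], [0.003, -0.001, -1.0]]
ft_force: [-8.4, -2.1, 8.7]
width: 22.7
```

Emit:
send_rows --pt "-0.27 0.02 0 0.017" --pt "-0.53 0.03 0 0.035"

```text
time: 24.35
tool_pos: [537.4, 150.6, 45.8]
ee_rot: [[-0.999, 0.046, -0.003], [0.046, 0.999, -0.001], [0.002, -0.001, -1.0]]
ft_force: [-8.7, -1.9, 8.2]
width: 22.4
```

```bash
python3 - <<'E'
from h import *
np.set_printoptions(precision=3,suppress=True)
st=env.state(); T=np.array(st['tool_pos']);E=np.array(st['ee_rot']);print(st['time'],T,np.degrees(np.arctan2(E[1,0],E[0,0])),st['ft_force'],'tool',E.T@st['ft_force'],E.T@st['moment'],st['width'])
E
```

```text
24.35 [537.362 150.567  45.848] 177.35089876278022 [-8.738 -1.889  8.189] tool [ 8.662 -2.298 -8.166] [ 0.668  1.796 -0.084] 22.355140859462836
```

No stop after 58° of arm turn, which is more than the maximum possible travel. I'll release and look at the cap.

Emit:
send_rows --pt "0 0 0 0" --pt "0 0 0 0" --pt "0 0 0 0" --pt "0 0 0 0" --pt "0 0 -1 0" --pt "0 0 -3 0" --pt "0 -1 -5.5 0" --pt "0 -2.5 -7 0" --pt "0 -4 -8 0" --pt "0 -5 -8 0" --pt "0 -5 -8 0" --claw 0.3

```text
time: 25.45
tool_pos: [536.1, 99.4, 125.3]
ee_rot: [[-0.999, 0.048, -0.0], [0.048, 0.999, -0.0], [0.0, -0.0, -1.0]]
ft_force: [-0.7, 0.3, -0.1]
width: 59.8
```

```bash
python3 - <<'E'
from h import *
np.set_printoptions(precision=3,suppress=True)
s=snap('wrist','wrist15')
st=env.state(); print(st['time'],st['tool_pos'],st['ft_force'])
E
```

```text
25.5 [535.937 100.046 124.881] [-0.692 -0.318 -0.33 ]
```

View pics/wrist15.png

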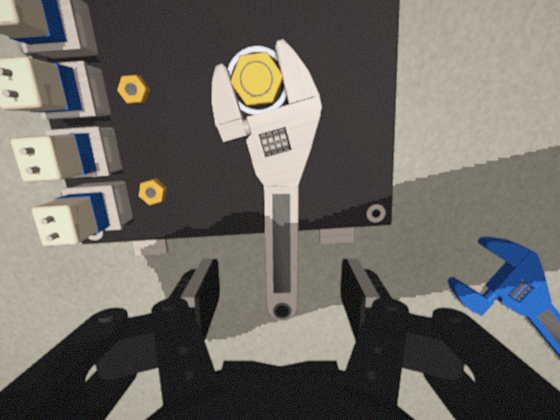

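```bash
python3 - <<'E'
from h import *
s=load('wrist15')
cv2.imwrite('pics/c15.png',cv2.resize(s['pixels'][30:165,195:335],None,fx=4.4,fy=4.4,interpolation=cv2.INTER_CUBIC))
E
```

```text
(no output)
```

View pics/c15.png

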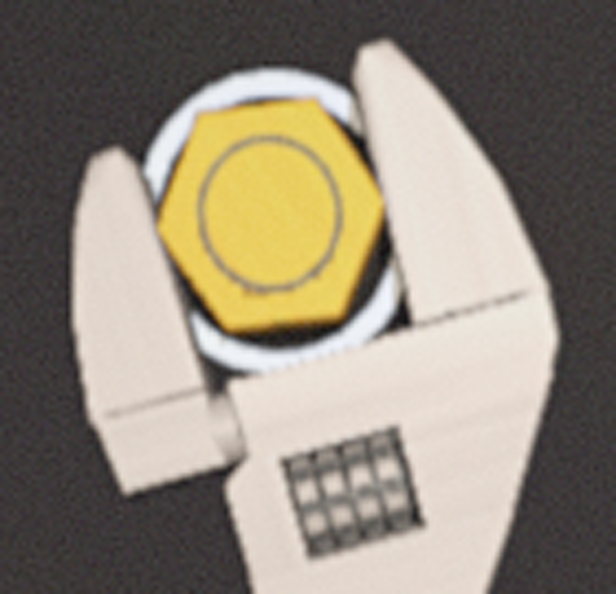

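```bash
python3 - <<'E'
from fit import *
s=load('wrist15'); zb=40
g=lambda x,y:(195+x/4.4-.39,30+y/4.4-.39)
b=hexfit(s,[g(*q) for q in [(195,112),(318,97),(385,208),(348,320),(228,333),(160,225)]])
print('cap',b.x,np.degrees(b.x[2])%60,b.fun)
o=wfit(s,[(-40.5,.5,17,*g(354,493)),(-20,-15,14,*g(412,325))],[(282,200,12),(282,290,12)],[544,-2,-1.34],zb)
print('wr',o.x,np.degrees(o.x[2]),o.fun)
for q in [(155,210),(180,300),(205,388),(412,325),(385,210),(360,100),(245,378),(550,290)]:
    print(q,R2(o.x[2]).T@(w(s,*g(*q),14+zb)[:2]-o.x[:2]))
print('cap in wr',R2(o.x[2]).T@(b.x[:2]-o.x[:2]))
E
```

```text
cap [546.3   -0.32   0.06] 3.3057106290194977 [ 0.72 -0.38  0.41 -0.21  1.53 -0.95 -1.01  0.11 -0.24  0.13 -1.47  1.4 ]
wr [545.59  -0.74  -1.34] -76.70842741175193 [-0.41  0.01  0.55 -0.    0.64 -0.41]
(155, 210) [ 5.38 16.74]
(180, 300) [-7.18 17.11]
(205, 388) [-19.92  17.41]
(412, 325) [-19.9  -14.65]
(385, 210) [ -3.77 -15.11]
(360, 100) [ 10.98 -15.64]
(245, 378) [-20.21  11.24]
(550, 290) [-20.82 -35.36]
cap in wr [-0.24  0.79]
```

```bash
python3 - <<'E'
from h import *
out=[]
for n in ['wrist12','wrist13','wrist14']:
    s=load(n); out.append(cv2.resize(s['pixels'][0:60,170:350],None,fx=4.4,fy=3.3*4.4/3.3*0.72,interpolation=cv2.INTER_CUBIC) if 0 else cv2.resize(s['pixels'][0:48,170:350],None,fx=4,fy=4,interpolation=cv2.INTER_CUBIC))
cv2.imwrite('pics/cmp.png',np.vstack(out))
E
```

```text
(no output)
```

View pics/cmp.png

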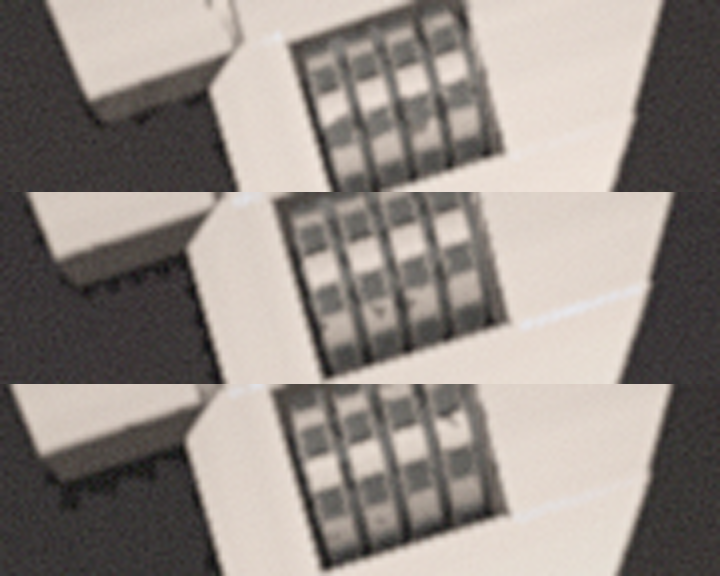

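Emit:
send_rows --pt "0 0 -2 0" --pt "0 0 -5 0" --pt "0 0 -8 0" --pt "0 3 -10 0" --pt "0 5 -11 0" --pt "0 5 -11 0" --pt "0 5 -11 0"

```text
time: 26.2
tool_pos: [538.3, 151.2, 234.5]
ee_rot: [[-0.999, 0.044, -0.002], [0.044, 0.999, -0.001], [0.002, -0.001, -1.0]]
ft_force: [-0.4, -0.5, -0.9]
width: 59.9
```

```bash
python3 - <<'E'
from fit import *
s=load('wrist15')
for u,v in [(285,55),(305,90),(310,115),(222,95),(275,175),(270,220),(295,260),(290,300)]:
    m=np.median(s['z_map'][v-1:v+2,u-1:u+2]); print((u,v),w({**s,'z_map':np.full((420,560),m)},u,v))
a=snap('wrist','wrist16'); b=snap('side','side3'); c=snap('top','top3')
st=env.state(); print(st['time'],st['tool_pos'],st['ft_force'])
cv2.imwrite('pics/fin.png',np.hstack([cv2.resize(a['pixels'],(400,300)),cv2.resize(b['pixels'],(400,300))]))
E
```

```text
(285, 55) [527.65 -13.19  54.44]
(305, 90) [515.68   7.61  53.7 ]
(310, 115) [512.81  23.06  53.99]
(222, 95) [569.12   8.1   54.13]
(275, 175) [537.77  61.57  53.03]
(270, 220) [543.17  94.63  51.36]
(295, 260) [526.03 127.29  51.38]
(290, 300) [531.13 161.85  50.89]
26.35 [538.21 150.23 234.64] [-0.36  0.64 -0.05]
```

View pics/fin.png

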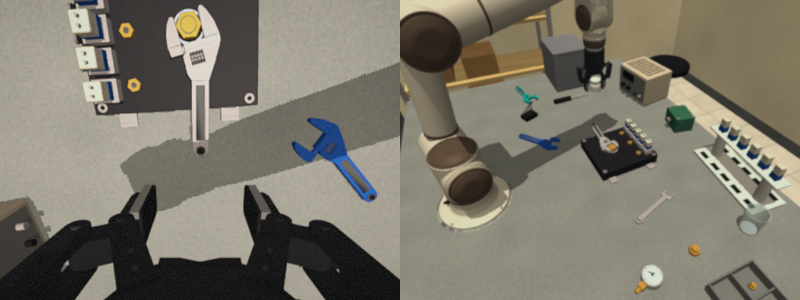

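```bash
python3 - <<'E'
from h import *
s=load('wrist16')
cv2.imwrite('pics/c16.png',cv2.resize(s['pixels'][60:260,190:360],None,fx=3.4,fy=3.0 if 0 else 3.4,interpolation=cv2.INTER_CUBIC)[:600])
E
```

```text
(no output)
```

View pics/c16.png

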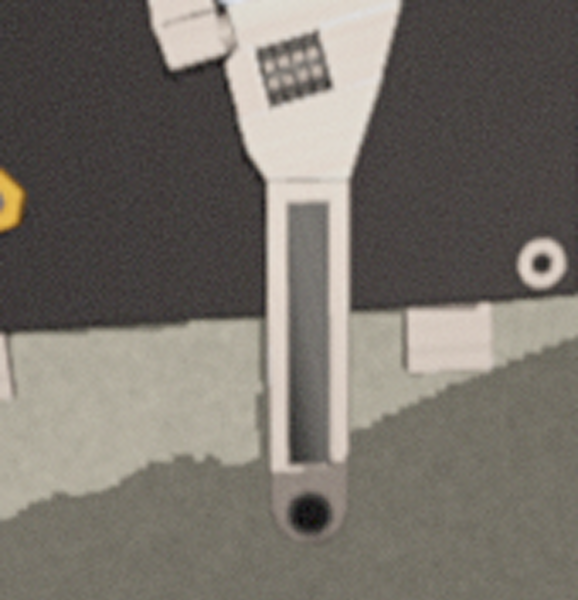

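```bash
python3 - <<'E'
from workcell import env
print(env.job_done()); print(env.state()['time'])
E
```

```text
the job is handed in; nothing more can be done
None
the job is handed in; nothing more can be done
```

I handed the job in at about 26 s. The cap should be fully home, though I inferred that from forces and angles because its joint reading isn't available to me.

**What I did:** I picked up the bright steel wrench and laid it flat over the cap. Three strokes on the worm closed the jaw from about 0.003 to about 0.008. I then regripped near the handle's end, turned clockwise, let go and moved clear.

**Last checks:**
- **Position:** the cap centre is at about (0, 1) mm in the wrench's frame, inside the allowed range.
- **Flatness:** the wrench lies flat on the manifold, with the head top at z about 54 mm and the handle top at about 51 mm.
- **Contact:** the gripper is about 180 mm above the wrench and reads no force.
- **Other objects:** the spanner, screwdriver, spare cap and gauge looked unmoved in the last side view. I did not measure them.

**What disagreed:** I turned the arm about 58° without feeling a sharp stop, and the cap itself turned only about 37° (0.65 rad). The force levelled off at about 9 N at the handle's end, roughly 1.3 N m. That is well above the cap's 0.3 N m drag, so I believe the cap reached its stop and the jaws then slipped.

The slip forced the jaw back open to roughly 0.006, with the wrench about 20° past the flats. My turning went too far, and I should have stopped when the force rose at about 40°. The slip could also break the slack-jaw rule, but only if the jaw went below 0.005 with the cap not yet home.

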